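# Step the stage to its service mark and hold a grease coupler on the tilted nipple

## Robot

A 6-joint arm with a two-finger parallel gripper is mounted at the origin on a cart in front of the work surface, level with it; the furniture and walls round the work are solid. World frame = base frame: x ahead of the robot, y to its left, z up, the work surface at z = 0. Lengths are in m, angles in rad, forces in N, time in s.
With the tool pointing down it reaches from about 0.35 to 0.725 m from the base axis. Payload 6 kg.
Tool frame: the origin (TCP) lies on the mounting face of the last link; the fingertips stand 173 mm ahead of it and the grasp point (between the pads) lies 155 mm ahead of it; z points along the fingers, y is the line along which they close (so a half turn about z gives the same grasp; the last joint's range is limited). The gripper opens to 85 mm and grips with 20 to 120 N. Pads are 22 mm wide; open, the fingers measure 114 mm over their backs; the gripper's body (76 mm by 85 mm) begins 54 mm behind the grasp point. The pads swing forward as they close: fully open they stand 13 mm farther back than shut.
Start: joints at [-0.922, 0.04, 0.085, 0, -1.615, -0.334], TCP at [0.186, -0.571, 0.405] pointing down, gripper open.
Joint ranges: [-2.56, 2.56], [-1.29, 2.01], [-1.08, 1.49], [-3.29, 1.98], [-2.81, -0.18], [-2.99, 2.99]. Speed limits (rad/s): [2.57, 2.57, 3.01, 3.14, 3.14, 3.14].

## Interface

Orientations are given as a unit quaternion [w, x, y, z].
In Python, from bench import observe, read_camera, hand_in, trace, spot_point gives the robot as it stands.
- The arm moves only by the tool arm_command, never from a script. Its argument "series" is a list of rows, each a list of 3 entries, a list of its own where there are three numbers: the gripper's target within -1 to 1 (shut at 1, half-way at 0, fully open at -1), then the shift along the tool's x, y, z in units of 0.1 m (1.0 is 0.1 m), then the turn about the tool's z in units of 90 degrees (1.0 is 90 degrees). In form: [[claw, [x, y, z], roll], ...]. A call has exactly 5 rows; each row shifts and turns the commanded pose from where the row before left it, along the tool's axes as they then stand; what a row does not reach is not made up. A row lasts 1/8 s, in which the tool goes at most 62.5 mm and 10.7 degrees, less where a joint would pass 70% of its speed; a pose out of reach is approached as far as the arm can. A call with a number of a shift or a turn outside -1 to 1 is refused whole. A call with a gripper value outside its range is refused whole. The fingers move at their own pace and stop on an object; the grip force is fixed at half the most. Time passes only in rows, so rows that do not move let the fingers close, or fill a call up. It gives the time, the measured TCP pose, the force, the opening and the grip force at its end, in the units of the state.
- observe(): the state, without advancing time (a new reading comes with each control period).
- read_camera(name): name is "side" or "top"; returns a dict with "color" (480x640x3 uint8, red, green, blue), "z_map" (480x640 float32, m along the optical axis (not along the pixel's ray), 0 where there is no reading), "camera_matrix" (3x3 intrinsics, pixels), "rvec" (rotation vector, rad) and "tvec" (3), from world to camera coordinates, as OpenCV has them. Camera axes: x right, y down, z forward; pixel columns grow to the right and rows downward; lengths in m; the calibration is good to about 2 mm. A picture is of the moment at which its call begins.
- hand_in(): hands the job in; it is judged then, once.
Trained networks look in a picture, given as the dict that the camera call returned (one of the last four; its "shot" number tells which), for a name from the list of things; names that differ only in an ending like _2 or _b are one class to them, and where a whole thing is asked for, a point or a joint stands for the part that bears it (a point fixed in the world has none). Each returns a list of dicts, best first, with "p" (0 to 1); they miss things now and then, are a little off and sometimes report something else, mostly with a low value. They report only what shows in the picture. A call takes as long as a camera call. They do not tell look-alikes from the thing itself.
- trace(picture, label): "mask" (480x640 bool, what is visible of it) and "bbox" ([left, top, right, bottom] in pixels, round what is visible of it).
- spot_point(picture, label): "xy" ([column, row] in pixels: a listed point, or the origin of a listed thing).
The state is a dict: "clock": time; "joint_pos": joint angles; "qvel": joint speeds; "tau": joint torques, N m; "ee_pos": TCP position; "tool_rot": TCP orientation; "contact_force": force on the tool from outside, world axes, zero at the start; "wrist_torque": the same for the moment, N m; "grip_width": opening from 0.0 (shut) to 1.0 (fully open); "grip_force": force on a finger pad.
Only numpy, scipy, OpenCV 4.12 (cv2) and the standard library are available. Lean on these libraries where they do the work, as an engineer would, in place of code of your own. Each camera call takes 0.05 s, during which the arm holds its last target. There are 200 camera calls.

## Task

Take the sliding table by its square knob and move it so that the ring mark comes to rest under the tip of the fixed pointer, then so that the cross mark does, which uncovers the grease nipple at the right-hand end of the stage; leave the table there. Then take the grease coupler out of its stand, press it squarely onto the tilted nipple until it snaps over the two catches, and push on until the nipple's spring collar is most of the way down. Finish while still gripping the coupler and holding it pressed down against that spring; do not disturb the small bottle, the screwdriver or the bench timer.

Things in the scene. Friction and masses are not known exactly. Their poses are not given: they have to be found in the camera images.
- stage: fixed aluminium x-y stage, base plate 200 x 170 x 14 mm; origin under it on the worktop (z = 0), its x axis points to the robot's left (within 0.3 rad), its y axis toward the robot, z up. A post at its left end (80 mm along x, -15 mm along y) carries a level pointer arm (8 mm thick, at height 90 mm) over the table to the pointer tip
- pointer_tip (a point): tip of the fixed pointer's needle, 3 mm above the table's top (the table top is at height 72 mm)
- knob_centre (a point): middle of the square aluminium knob (18 x 18 mm, sides along the stage's x and y, 40 mm tall, this point at height 92 mm) on the grey sliding table (120 x 130 x 10 mm, top at height 72 mm); axes as the stage's. The table slides in the stage's x and y (about 4 N of friction each), carries knob and marks with it, and stays where it is left
- ring_mark (a point): centre of the black ring (16 mm across) on the table's top: the first mark to bring to rest under the pointer, within 5 mm horizontally
- cross_mark (a point): centre of the black cross (18 mm) on the table's top: the second mark to bring under the pointer, within 5 mm horizontally, where it must stay
- table (a joint): table's travel along the stage's +x (to the left, off the nipple), 0 to 0.075 m
- cross (a joint): table's travel along the stage's +y (toward the robot), 0 to 0.07 m
- nipple_foot (a point): on the axis of the fixed steel grease nipple at the stage's right-hand end (its -x end), where its stem leaves its round foot; this frame's z axis is the nipple's axis, pointing out of it (up, leaning 25 degrees from vertical toward the stage's -x, to the right), its y axis is the stage's y. A brass spring collar (27 mm across) rides on the stem, its face 16 mm above this point at rest
- collar (a joint): how far the brass spring collar is pressed down the stem, 0 to 0.012 m (the coupler bottoms at 0.011 m, its mouth then 5 mm above the foot); its spring pushes back with 2.8 N at 0 and 9.8 N at 0.010 m; it must be held at more than 0.006 m
- catch_l (a joint): one sprung catch (on the +y side) of the nipple: 0 standing out, up to 0.004 m pushed in while the coupler's lip passes it; it takes roughly 10 N in all to push the coupler over both
- catch_r (a joint): the other sprung catch (-y side), the same
- coupler_grip (a point): centre of the square dark steel grip (24 x 24 x 40 mm) of the loose grease coupler, 65 mm from its mouth along its z axis; x and y axes square to the grip's faces. The coupler is 95 mm long, about 0.18 kg; below the grip a 30 mm round sleeve with a 16 mm bore, 35 mm deep (a 6 mm lip at the mouth, then a wider groove). It stands upright, mouth down, in its stand
- coupler_mouth (a point): centre of the coupler's mouth (its lower end); z axis is the coupler's axis, from the mouth to the grip. Along the nipple's axis it first meets the catches 28 mm from nipple_foot, they have sprung back out by about 15 mm, and it bottoms at 5 mm
- stand: fixed grey block 60 x 60 x 22 mm with a square hole 34 mm wide and 16 mm deep in which the coupler stands loosely; origin at the centre of its underside
- oil_small: bystander: small brown bottle 26 x 25 x 50 mm, origin at the centre of its underside
- screwdriver: bystander: screwdriver 138 mm long lying on the worktop, origin at the centre of its underside
- timer: bystander: small white bench timer 62 x 68 x 18 mm with round buttons, origin at the centre of its underside
- nipple_tip (a point): tapered tip of the nipple's stem, 40 mm from nipple_foot along the same axis (same frame). The stem is 14 mm thick; two sprung catches stand 3 mm out of its sides, 24 mm above nipple_foot. The table overhangs the nipple at the start and clears it when the cross mark is under the pointer
Not all that is in view belongs to the job. There is more than one size of the part that bears coupler_grip; the job needs the largest.

How it is judged:
By the outcome, as a careful person would: the job done as asked, in the order asked, and still so for the second after the job is handed in, while the arm keeps its last pose, push and grip.
It also fails if it takes over 64 s, if anything falls off the work surface, if the arm or the gripper's body presses on something with over 40 N, if the wrist force passes 120 N, or if a joint passes its speed limit or range.

## Working session

There is one attempt and no reset: what is moved stays moved. The work goes in short steps, Python scripts to look and compute and a tool call to move; the robot and the scene stay as the last step left them, time stands still between calls to the robot, and variables do not carry over. Pictures are saved under pics/ and viewed, at most 10 in all, crops included, and the job is handed in when it is done.

Besides the shell and the picture viewer there is one more tool, called by a JSON object that holds its "method" and its "body". arm_command: Moves the arm, as the interface text tells. Shifts and turns lie within -1 to 1; 1 stands for 0.1 m of shift or 90 degrees of turn. Its arguments: {"type":"object","properties":{"series":{"type":"array","items":{"type":"array"}}},"required":["series"]}

```bash
mkdir -p pics; cat > h.py <<'E'
import numpy as np, cv2
from scipy.spatial.transform import Rotation as R
from bench import *
def cam(n):
    p=read_camera(n); p['R']=cv2.Rodrigues(np.array(p['rvec'],float))[0]; p['t']=np.array(p['tvec'],float).ravel(); p['K']=np.array(p['camera_matrix']); return p
def ray(p,xy):
    d=np.linalg.inv(p['K'])@[xy[0],xy[1],1]; return -p['R'].T@p['t'], p['R'].T@d
def at_z(p,xy,z):
    o,d=ray(p,xy); return o+d*(z-o[2])/d[2]
def depth(p,xy):
    c,r=int(round(xy[0])),int(round(xy[1])); w=p['z_map'][max(0,r-1):r+2,max(0,c-1):c+2]; w=w[w>0]
    o,d=ray(p,xy); return o+d*(np.median(w) if w.size else np.nan)
def proj(p,X):
    q=p['K']@(p['R']@np.array(X)+p['t']); return q[:2]/q[2]
def tri(ps,xys):
    A=0;b=0
    for p,xy in zip(ps,xys):
        o,d=ray(p,xy); d/=np.linalg.norm(d); M=np.eye(3)-np.outer(d,d); A=A+M; b=b+M@o
    return np.linalg.solve(A,b)
def cloud(p,m):
    r,c=np.nonzero(m&(p['z_map']>0)); z=p['z_map'][r,c]
    q=np.linalg.inv(p['K'])@np.array([c,r,np.ones_like(c)])*z
    return (p['R'].T@(q-p['t'][:,None])).T
def save(p,n): cv2.imwrite('pics/'+n,p['color'][:,:,::-1])
E
python3 - <<'E'
from h import *
np.set_printoptions(precision=4,suppress=True)
s=observe(); print(s['ee_pos'],s['tool_rot'],s['contact_force'])
for n in ('top','side'):
    p=cam(n); save(p,n+'0.png'); print(n,-p['R'].T@p['t'])
    for l in ['stage','pointer_tip','knob_centre','ring_mark','cross_mark','nipple_foot','nipple_tip','coupler_grip','coupler_mouth','stand','oil_small','screwdriver','timer']:
        for d in spot_point(p,l)[:4]: print(l,round(d['p'],2),np.array(d['xy']),depth(p,d['xy']))
E
```

```text
[ 0.1859 -0.5705  0.4037] [-0.0002 -0.1568  0.9876  0.0009] [ 0.2896 -0.6454 -0.5256]
top [ 0.4212 -0.0452  1.3675]
stage 0.68 [271.8 219.5] [0.6084 0.088  0.0715]
stage 0.67 [252.1 230.8] [0.5822 0.1306 0.0723]
pointer_tip 0.55 [247.4 219.5] [0.6044 0.1392 0.0914]
knob_centre 0.55 [279.2 247.8] [0.5422 0.0663 0.1107]
knob_centre 0.34 [422.2 277.8] [ 0.4859 -0.2406  0.0972]
ring_mark 0.87 [256.8 231.3] [0.5817 0.1206 0.0695]
ring_mark 0.52 [248.9 220.7] [0.6046 0.1386 0.0717]
cross_mark 0.63 [271.3 218. ] [0.6119 0.0894 0.0705]
coupler_grip 0.77 [421.7 277.1] [ 0.4874 -0.2395  0.0973]
coupler_grip 0.54 [460.6 275.4] [ 0.4947 -0.3294  0.0657]
coupler_grip 0.52 [432.8 326.1] [ 0.3829 -0.2695  0.0647]
coupler_mouth 0.75 [420.5 279. ] [ 0.4836 -0.2381  0.0897]
coupler_mouth 0.66 [429.1 324. ] [ 0.3865 -0.2663  0.0354]
coupler_mouth 0.44 [456.4 277.9] [ 0.4911 -0.3289  0.0247]
stand 0.87 [417.7 278.8] [ 0.4845 -0.234   0.0769]
oil_small 0.66 [333.  320.3] [ 0.3899 -0.0521  0.0477]
screwdriver 0.55 [265.2 318.9] [ 0.3882  0.1035 -0.0025]
timer 0.93 [191.2 311. ] [0.4024 0.2707 0.0155]
side
[... 415 characters left out ...]
.  363.2] [ 0.4961 -0.2732  0.0215]
nipple_tip 0.7 [339.5 237.9] [0.5793 0.0409 0.0509]
coupler_grip 0.94 [299.  325.1] [ 0.4934 -0.2651  0.0893]
coupler_grip 0.75 [226.3 354.3] [ 0.3908 -0.2891  0.0587]
coupler_grip 0.71 [307.5 385.2] [ 0.5038 -0.3472  0.0589]
coupler_grip 0.67 [339.5 245.2] [0.5806 0.0453 0.0304]
coupler_mouth 0.9 [300.1 360.3] [ 0.4949 -0.2655  0.0196]
coupler_mouth 0.85 [304.2 406.1] [ 0.4996 -0.3475  0.0183]
coupler_mouth 0.85 [224.8 376.9] [ 0.3847 -0.2887  0.0129]
stand 0.92 [297.3 362.9] [ 0.4906 -0.2732  0.0223]
oil_small 0.63 [243.9 285.3] [ 0.3909 -0.0667  0.0125]
screwdriver 0.61 [250.  246.8] [0.3886 0.0869 0.0021]
timer 0.84 [261.1 209.4] [0.4033 0.242  0.0142]
```

```bash
python3 - <<'E'
import cv2
a=cv2.imread('pics/top0.png')[170:350,170:480]; cv2.imwrite('pics/top0c.png',cv2.resize(a,None,fx=2.5,fy=2.5,interpolation=cv2.INTER_CUBIC))
a=cv2.imread('pics/side0.png')[170:420,200:440]; cv2.imwrite('pics/side0c.png',cv2.resize(a,None,fx=2.4,fy=2.4,interpolation=cv2.INTER_CUBIC))
E
```

```text
(no output)
```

View pics/top0c.png

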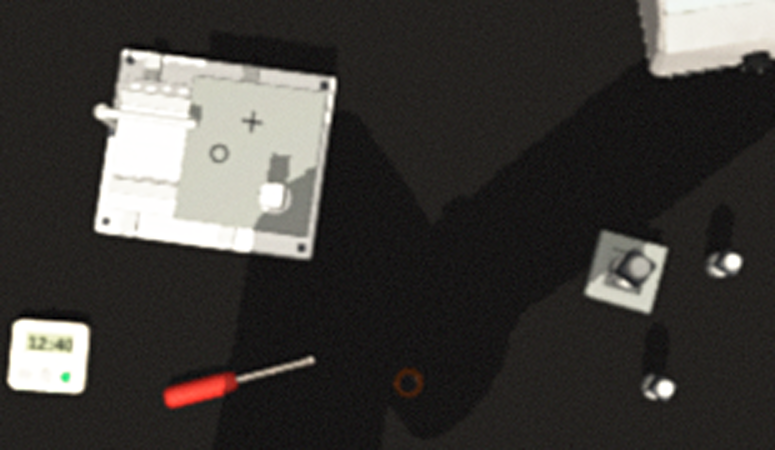

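View pics/side0c.png

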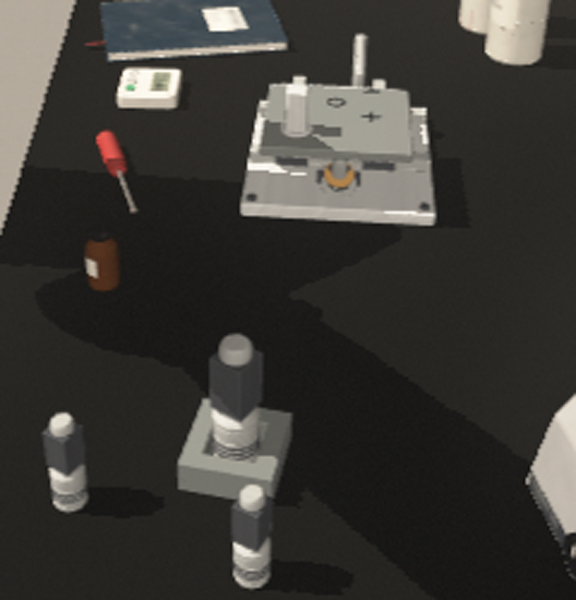

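The top crop shows the pointer arm (tip near px 248,219), ring (257.6,231.2), cross (270.8,218.4) and knob (279,248). It also shows the stand with the large coupler (421,277), with two smaller couplers to its right. The side crop shows the nipple under the table's right-hand edge. I'll zoom in to fix the tip and the angles.

```bash
python3 - <<'E'
from h import *
np.set_printoptions(precision=4,suppress=True)
t=cam('top'); s=cam('side')
a=cv2.resize(cv2.cvtColor(t['color'],cv2.COLOR_RGB2BGR)[190:275,205:308],None,fx=5,fy=5,interpolation=cv2.INTER_CUBIC)
b=cv2.resize(cv2.cvtColor(s['color'],cv2.COLOR_RGB2BGR)[180:265,295:385],None,fx=3,fy=3,interpolation=cv2.INTER_CUBIC)
c=cv2.resize(cv2.cvtColor(t['color'],cv2.COLOR_RGB2BGR)[255:303,400:445],None,fx=6,fy=6,interpolation=cv2.INTER_CUBIC)
im=np.zeros((560,800,3),np.uint8); im[:425,:515]=a; im[:255,520:790]=b; im[260:548,520:790]=c
cv2.imwrite('pics/z1.png',im)
H=[at_z(t,(170+x/2.5,170+y/2.5),.014) for x,y in [(129,61),(324,87),(301,247),(105,221)]]
for h in H: print(h)
print([np.linalg.norm(H[i]-H[i-1]) for i in range(4)])
for a,b in ((1,0),(2,3)): d=H[b]-H[a]; print('x dir yaw',np.degrees(np.arctan2(d[1],d[0])))
for a,b in ((1,2),(0,3)): d=H[b]-H[a]; print('y dir yaw',np.degrees(np.arctan2(d[1],d[0])))
print('centre',np.mean(H,0))
print('ring',at_z(t,(257,231.2),.072),at_z(s,(339.7,210.8),.072))
print('cross',at_z(t,(270.9,218.2),.072),at_z(s,(355.9,221.4),.072))
print('tip', at_z(t,(247.4,219.5),.075),at_z(s,(344.1,206.8),.075),at_z(s,(355,208),.075))
m=trace(s,'knob_centre')[0]['mask']; C=cloud(s,m); print('knob side',C.min(0),C.max(0)); 
m=trace(t,'knob_centre')[0]['mask']; C=cloud(t,m); k=C[C[:,2]>.105]; print('knob top',k.mean(0),len(k))
for l in ('coupler_grip',):
  for p in (t,s):
    m=trace(p,l)[0]; C=cloud(p,m['mask']); print(l,m['p'],m['bbox'],C.min(0),C.max(0),np.median(C,0))
E
```

```text
[0.6729 0.2123 0.014 ]
[0.6524 0.0307 0.014 ]
[0.5038 0.0477 0.014 ]
[0.5236 0.2285 0.014 ]
[np.float64(0.15016777197677184), np.float64(0.18277755091761935), np.float64(0.14956290643249234), np.float64(0.1818463847082751)]
x dir yaw 83.56248976363574
x dir yaw 83.75263167848506
y dir yaw 173.46981758520508
y dir yaw 173.82585580574582
centre [0.5882 0.1298 0.014 ]
ring [0.5816 0.1198 0.072 ] [0.5858 0.1216 0.072 ]
cross [0.6112 0.0901 0.072 ] [0.6159 0.0729 0.072 ]
tip [0.6067 0.1415 0.075 ] [0.5966 0.135  0.075 ] [0.6202 0.1289 0.075 ]
knob side [0.5139 0.0208 0.0004] [0.6709 0.2801 0.1125]
knob top [0.5432 0.0679 0.1114] 71
coupler_grip 0.7 [455.5, 271.0, 467.0, 280.3] [ 0.4872 -0.3427  0.0044] [ 0.507  -0.3231  0.0726] [ 0.4958 -0.3305  0.0572]
coupler_grip 0.83 [297.0, 371.0, 312.5, 416.1] [ 0.4887 -0.3488  0.0003] [ 0.5103 -0.3308  0.0694] [ 0.4993 -0.3439  0.0408]
```

View pics/z1.png

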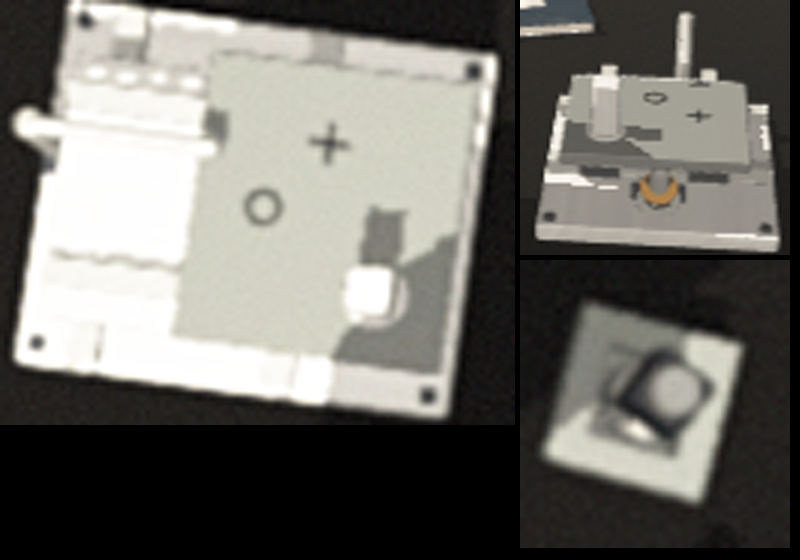

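```bash
python3 - <<'E'
from h import *
np.set_printoptions(precision=4,suppress=True)
t=cam('top'); s=cam('side')
for X in [(.612,.2076,.0),(.612,.2076,.09),(.6046,.139,.094),(.6067,.1415,.075),(.6046,.139,.086),(.5816,.1198,.072),(.6112,.0901,.072),(.5432,.0679,.112)]:
    a=proj(t,X);b=proj(s,X); print(X,a,'zoom',(a-[205,190])*5,b,'zoom',(b-[295,180])*3+[520,0])
b=cv2.resize(cv2.cvtColor(s['color'],cv2.COLOR_RGB2BGR)[180:250,310:370],None,fx=8,fy=8,interpolation=cv2.INTER_LANCZOS4)
b=np.uint8(255*(b/255.)**.9)
zm=s['z_map'][180:250,310:370]; z=np.uint8(np.clip((zm-.95)/(.3),0,1)*255); z=cv2.resize(z,None,fx=5,fy=5,interpolation=0); 
im=np.zeros((560,800,3),np.uint8); im[:,:480]=b; im[:350,490:790]=z[:,:,None]; cv2.imwrite('pics/z2.png',im)
for uv in [(350,190),(350,195),(350,200),(350,204),(357.5,205),(355,208),(345,207)]: print(uv,depth(s,uv))
for uv in [(246,218),(244,218),(240,217),(230,216),(215,215),(209,215)]: print(uv,depth(t,uv))
E
```

```text
(0.612, 0.2076, 0.0) [223.6856 221.3138] zoom [ 93.4278 156.5688] [346.1065 220.6882] zoom [673.3195 122.0646]
(0.612, 0.2076, 0.09) [216.3086 215.4469] zoom [ 56.543  127.2345] [348.0509 187.006 ] zoom [679.1528  21.0179]
(0.6046, 0.139, 0.094) [247.3078 219.2195] zoom [211.539  146.0976] [347.9604 198.2741] zoom [678.8812  54.8222]
(0.6067, 0.1415, 0.075) [247.4095 219.5076] zoom [212.0475 147.538 ] [348.3339 205.4596] zoom [680.0016  76.3788]
(0.6046, 0.139, 0.086) [247.8171 219.7529] zoom [214.0857 148.7647] [347.77   201.5322] zoom [678.31    64.5966]
(0.5816, 0.1198, 0.072) [257.0128 231.1921] zoom [260.0638 205.9605] [337.8833 211.1826] zoom [648.65    93.5478]
(0.6112, 0.0901, 0.072) [270.8882 218.1912] zoom [329.441  140.9559] [352.7989 217.5421] zoom [693.3968 112.6264]
(0.5432, 0.0679, 0.112) [278.4041 247.2517] zoom [367.0207 286.2586] [322.0631 205.6098] zoom [601.1892  76.8295]
(350, 190) [0.6141 0.1855 0.0925]
(350, 195) [0.6115 0.1601 0.0919]
(350, 200) [0.609  0.1362 0.0911]
(350, 204) [0.6096 0.1367 0.081 ]
(357.5, 205) [0.6358 0.198  0.0476]
(355, 208) [0.621  0.1344 0.0722]
(345, 207) [0.5995 0.1419 0.071 ]
(246, 218) [0.6074 0.1421 0.0928]
(244, 218) [0.6071 0.1463 0.094 ]
(240, 217) [0.6098 0.1558 0.0894]
(230, 216) [0.6113 0.1775 0.0909]
(215, 215) [0.6126 0.21   0.0925]
(209, 215) [0.6126 0.2235 0.0905]
```

View pics/z2.png

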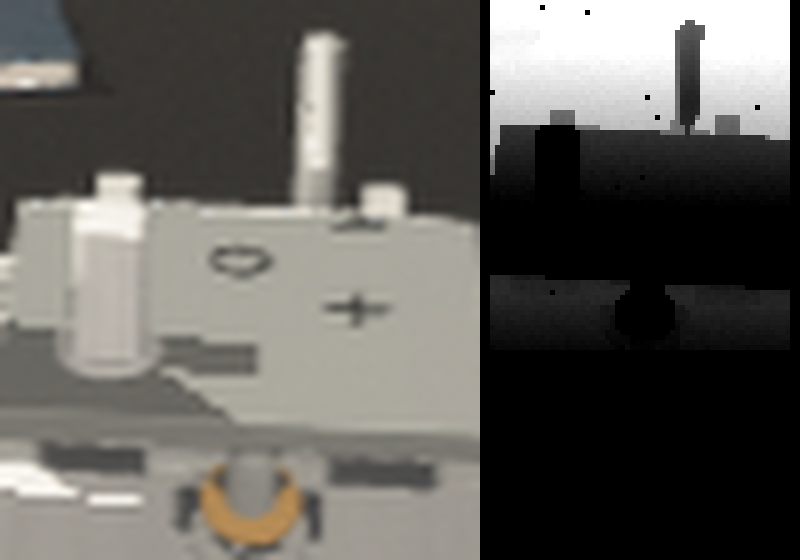

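In the side zoom the pointer's needle ends at about px (349.4,206). Together with the top view that puts the tip at (0.605, 0.1385). The stage's x axis has a yaw of 83.65°. Moving to the knob now, closing along the stage's x.

{"method": "arm_command", "body": {"series": [[-1,[-0.4,0.45,0],0.09],[-1,[-0.35,0.5,0],0.09],[-1,[-0.3,0.53,0],0.09],[-1,[-0.25,0.55,0],0],[-1,[-0.25,0.55,0],0]]}}

```text
clock: 2.42
ee_pos: [0.3261, -0.3005, 0.405]
tool_rot: [0.001, 0.055, 0.998, -0.0]
contact_force: [0.9, 0.9, -0.2]
grip_width: 0.996
grip_force: 0.0
```

```bash
cat > g.py <<'E'
import sys
from h import *
def go(X,yaw=None):
    s=observe(); q=np.array(s['tool_rot']); r=R.from_quat(q[[1,2,3,0]]); M=r.as_matrix()
    d=np.array(X)-s['ee_pos']
    y=np.degrees(np.arctan2(M[1,1],M[0,1]))
    print('t',round(s['clock'],2),'pos',np.round(s['ee_pos'],4),'yawY',round(y,2),'tilt',np.round(M[:,2],3),'F',np.round(s['contact_force'],1),'w',round(s['grip_width'],3),round(s['grip_force'],1))
    print('shift (0.1m):',np.round(M.T@d*10,3))
    if yaw is not None:
        e=(y-yaw+90)%180-90; print('roll units',round(e/90,3)); a=np.radians(yaw)
        B=np.array([[np.sin(a),np.cos(a),0],[-np.cos(a),np.sin(a),0],[0,0,-1]]); k=np.sign(M[:,1]@B[:,1]); B[:,:2]*=k; print('shift after roll:',np.round(B.T@d*10,3))
if __name__=='__main__': v=list(map(float,sys.argv[1:])); go(v[:3],v[3] if len(v)>3 else None)
E
python3 g.py .5432 .0679 .252 83.65
```

```text
t 2.42 pos [ 0.3261 -0.3005  0.405 ] yawY 83.72 tilt [ 0.001 -0.    -1.   ] F [ 0.9  0.9 -0.2] w 0.996 0.0
shift (0.1m): [-1.754  3.9    1.531]
roll units 0.001
shift after roll: [1.751 3.901 1.53 ]
```

{"method": "arm_command", "body": {"series": [[-1,[-0.24,0.56,0],0],[-1,[-0.24,0.56,0],0],[-1,[-0.24,0.56,0],0],[-1,[-0.24,0.56,0],0],[-1,[-0.24,0.56,0],0]]}}

```text
clock: 3.05
ee_pos: [0.476, -0.0349, 0.4052]
tool_rot: [0.001, 0.054, 0.999, 0.0]
contact_force: [0.4, -1.1, 0.5]
grip_width: 0.999
grip_force: 0.0
```

```bash
python3 g.py .5432 .0679 .252 83.65
```

```text
t 3.05 pos [ 0.476  -0.0349  0.4052] yawY 83.77 tilt [ 0.001  0.    -1.   ] F [ 0.4 -1.1  0.5] w 0.999 0.0
shift (0.1m): [-0.555  1.094  1.533]
roll units 0.001
shift after roll: [0.554 1.096 1.532]
```

{"method": "arm_command", "body": {"series": [[-1,[-0.28,0.54,0.1],0],[-1,[-0.27,0.54,0.1],0],[-1,[0,0,0.5],0],[-1,[0,0,0.4],0],[-1,[0,0,0],0]]}}

```text
clock: 3.68
ee_pos: [0.5412, 0.0643, 0.2913]
tool_rot: [-0.003, 0.055, 0.999, -0.001]
contact_force: [-0.2, -0.1, 1.2]
grip_width: 1.0
grip_force: 0.0
```

```bash
python3 g.py .5432 .0679 .252 83.65; python3 - <<'E'
from h import *
s=cam('side'); t=cam('top')
print(spot_point(s,'knob_centre')[:2])
E
```

```text
t 3.67 pos [0.5412 0.0643 0.2913] yawY 83.74 tilt [-0.006 -0.002 -1.   ] F [-0.2 -0.1  1.2] w 1.0 0.0
shift (0.1m): [-0.018  0.039  0.393]
roll units 0.001
shift after roll: [0.016 0.038 0.393]
[{'xy': [324.9, 215.9], 'p': 0.84}]
```

{"method": "arm_command", "body": {"series": [[-1,[-0.01,0.03,0.2],0],[-1,[0,0,0.18],0],[-1,[0,0,0],0],[1,[0,0,0],0],[1,[0,0,0],0]]}}

```text
clock: 4.45
ee_pos: [0.5436, 0.0673, 0.2578]
tool_rot: [0.001, 0.055, 0.999, 0.0]
contact_force: [-1.3, -0.7, -0.2]
grip_width: 0.606
grip_force: 0.0
```

{"method": "arm_command", "body": {"series": [[1,[0,0,0],0],[1,[0,0,0],0],[1,[0,0,0],0],[1,[0,0,0],0],[1,[0,0,0],0]]}}

```text
clock: 5.08
ee_pos: [0.5434, 0.0672, 0.2572]
tool_rot: [0.0, 0.055, 0.999, 0.0]
contact_force: [-1.1, 0.5, 4.7]
grip_width: 0.196
grip_force: 59.8
```

```bash
python3 g.py .5432 .0679 .252 83.65
```

```text
t 5.08 pos [0.5434 0.0672 0.2572] yawY 83.74 tilt [ 0.  0. -1.] F [-1.1  0.5  4.7] w 0.196 59.8
shift (0.1m): [0.003 0.007 0.052]
roll units 0.001
shift after roll: [-0.003  0.007  0.052]
```

{"method": "arm_command", "body": {"series": [[1,[-0.07,0.07,0],0],[1,[-0.07,0.07,0],0],[1,[-0.07,0.07,0],0],[1,[0,0,0],0],[1,[0,0,0],0]]}}

```text
clock: 5.7
ee_pos: [0.5669, 0.0857, 0.2572]
tool_rot: [0.001, 0.055, 0.999, -0.0]
contact_force: [2.0, -2.1, 3.4]
grip_width: 0.2
grip_force: 59.6
```

```bash
python3 g.py .5432 .0679 .252 83.65;  python3 - <<'E'
from h import *
np.set_printoptions(precision=4,suppress=True)
t=cam('top'); s=cam('side')
for p in (t,s):
  for l in ('ring_mark','cross_mark','pointer_tip'):
    for d in spot_point(p,l)[:2]: print(l,d['p'],d['xy'],at_z(p,d['xy'],.072))
a=cv2.resize(cv2.cvtColor(t['color'],cv2.COLOR_RGB2BGR)[190:275,215:295],None,fx=5,fy=5,interpolation=cv2.INTER_CUBIC)
b=cv2.resize(cv2.cvtColor(s['color'],cv2.COLOR_RGB2BGR)[185:250,315:365],None,fx=7,fy=7,interpolation=cv2.INTER_CUBIC)
im=np.zeros((455,780,3),np.uint8); im[:425,:400]=a; im[:455,410:760]=b; cv2.imwrite('pics/r1.png',im)
E
```

```text
t 5.7 pos [0.5669 0.0857 0.2572] yawY 83.73 tilt [ 0.002 -0.    -1.   ] F [ 2.  -2.1  3.4] w 0.2 59.6
shift (0.1m): [ 0.217 -0.203  0.051]
roll units 0.001
shift after roll: [-0.216 -0.203  0.052]
ring_mark 0.91 [350.1, 208.8] [0.6097 0.131  0.072 ]
cross_mark 0.84 [366.5, 215.1] [0.6422 0.101  0.072 ]
cross_mark 0.71 [297.2, 364.3] [ 0.4905 -0.323   0.072 ]
pointer_tip 0.7 [346.3, 205.3] [0.603  0.1483 0.072 ]
```

View pics/r1.png

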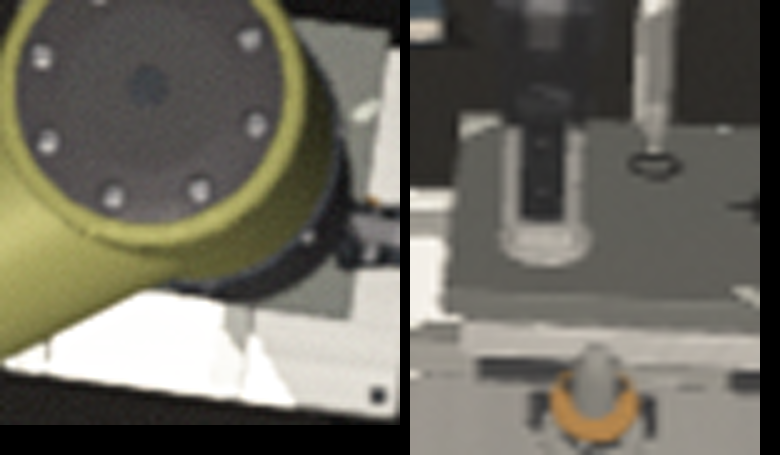

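In the side view the ring (350,208.6) is directly under the needle, possibly a few mm short of it along the viewing direction. A pixel profile will settle it.

```bash
python3 - <<'E'
from h import *
s=cam('side')
g=cv2.cvtColor(s['color'],cv2.COLOR_RGB2GRAY); print('cols 344-356'); 
for r in range(196,217): print(r,g[r,344:357],np.round(s['z_map'][r,346:354],3))
E
```

```text
cols 344-356
196 [ 44  44  45 155 155 124 123 120  83  45  44  44  43] [1.224 1.073 1.008 1.003 1.006 1.008 1.225 1.22 ]
197 [ 44  44  61 158 149 120 123 119  79  43  44  46  44] [1.217 1.073 1.002 0.998 1.    1.004 1.219 1.221]
198 [ 44  44  60 157 148 120 124 106  68  44  45  43  44] [1.212 1.073 0.998 0.997 0.999 1.004 1.211 1.211]
199 [ 44  43  62 154 146 125 132 111  69  44  44  44  45] [1.205 1.078 0.993 0.991 0.993 0.993 1.207 1.2  ]
200 [ 43  43  62 154 157 150 156 124  71  44  43  43  43] [1.196 1.076 0.992 0.99  0.991 0.99  1.198 1.203]
201 [ 46  45  63 152 152 144 150 120  69  45  45  42  44] [1.195 1.078 0.991 0.992 0.99  0.993 1.197 1.196]
202 [ 75  70  89 125 134 141 143 108  65  58  50  47  48] [1.028 1.078 0.993 0.99  0.992 0.994 1.188 1.19 ]
203 [ 95  95  95  95 124 142 139 114  94  93  94  94  94] [1.021 1.024 0.994 0.992 0.995 1.023 1.02  1.021]
204 [ 94  94  95  94 100 128 127 106  94  94  95  93  94] [1.018 1.014 0.999 0.995 0.995 1.023 1.017 1.02 ]
205 [ 93  94  94  95  88 124 119  96  94  94  95  96  94] [1.015 1.015 1.013 0.997 1.012 1.012 1.016 1.015]
206 [ 9
[... 350 characters left out ...]
.999 0.999 0.993 0.997 0.997 0.997]
210 [95 95 95 84 79 71 64 66 84 94 94 94 94] [0.994 0.991 0.994 0.991 0.99  0.993 0.995 0.992]
211 [95 94 94 94 94 94 94 95 94 95 94 95 94] [0.989 0.99  0.988 0.989 0.988 0.986 0.99  0.99 ]
212 [94 94 94 95 94 94 94 95 94 94 94 94 94] [0.978 0.985 0.985 0.984 0.986 0.985 0.987 0.983]
213 [94 93 95 93 95 94 95 94 93 94 93 94 94] [0.979 0.98  0.979 0.978 0.982 0.982 0.982 0.981]
214 [94 95 93 94 95 94 94 95 94 94 94 94 94] [0.977 0.976 0.977 0.975 0.977 0.976 0.975 0.976]
215 [94 94 94 94 95 94 94 94 93 94 94 95 94] [0.969 0.971 0.97  0.973 0.972 0.972 0.972 0.973]
216 [95 94 93 94 94 94 94 94 94 94 95 93 94] [0.966 0.965 0.968 0.971 0.967 0.968 0.969 0.967]
```

{"method": "arm_command", "body": {"series": [[1,[0,0.02,0],0],[1,[0,0,0],0],[1,[0,0,0],0],[1,[0,0,0],0],[1,[0,0,0],0]]}}

```text
clock: 6.78
ee_pos: [0.5668, 0.0876, 0.2572]
tool_rot: [0.0, 0.055, 0.999, -0.0]
contact_force: [3.3, -3.3, 4.9]
grip_width: 0.198
grip_force: 59.9
```

```bash
python3 g.py .5669 .0877 .2572;  python3 - <<'E'
from h import *
s=cam('side')
g=cv2.cvtColor(s['color'],cv2.COLOR_RGB2GRAY)
for r in range(203,213): print(r,g[r,344:357],np.round(s['z_map'][r,346:354],3))
E
```

```text
t 6.78 pos [0.5668 0.0876 0.2572] yawY 83.73 tilt [ 0.001 -0.    -1.   ] F [ 3.3 -3.3  4.9] w 0.198 59.9
shift (0.1m): [-0.001  0.001 -0.   ]
203 [ 94  95  94  95 123 141 140 114  95  94  95  94  94] [1.021 1.023 0.995 0.991 0.989 1.025 1.023 1.022]
204 [ 95  94  95  94 100 127 128 105  95  94  95  95  94] [1.018 1.016 0.994 0.99  0.996 1.018 1.02  1.015]
205 [ 95  94  94  94  87 123 117  97  94  94  95  94  94] [1.013 1.014 1.013 0.995 1.014 1.014 1.016 1.015]
206 [ 95  94  93  82  69 135 119  87  92  95  94  94  95] [1.011 1.009 1.009 0.997 1.011 1.009 1.011 1.01 ]
207 [94 95 69 59 75 80 79 64 58 84 95 95 94] [1.003 1.004 1.006 1.005 1.006 1.005 1.004 1.003]
208 [94 94 66 77 91 92 93 92 64 77 94 94 93] [0.999 0.999 1.002 1.    1.    1.    1.    1.   ]
209 [95 95 84 63 51 61 65 52 57 84 95 94 95] [0.997 0.997 0.993 0.996 0.997 0.997 0.996 0.997]
210 [94 96 94 93 95 95 94 95 94 95 93 94 94] [0.991 0.99  0.993 0.99  0.991 0.991 0.993 0.992]
211 [94 94 94 94 94 94 93 94 94 94 95 94 94] [0.987 0.987 0.987 0.987 0.988 0.992 0.987 0.988]
212 [94 94 94 94 95 95 95 94 95 93 93 94 93] [0.982 0.983 0.985 0.984 0.981 0.983 0.983 0.986]
```

{"method": "arm_command", "body": {"series": [[1,[0,0,0],0],[1,[0.11,0.09,0],0],[1,[0.11,0.09,0],0],[1,[0.107,0.082,0],0],[1,[0,0,0],0]]}}

```text
clock: 7.45
ee_pos: [0.5362, 0.118, 0.2572]
tool_rot: [-0.001, 0.054, 0.999, 0.0]
contact_force: [-3.5, 0.5, 8.9]
grip_width: 0.199
grip_force: 60.4
```

```bash
python3 g.py .5373 .1173 .2572;  python3 - <<'E'
from h import *
s=cam('side')
g=cv2.cvtColor(s['color'],cv2.COLOR_RGB2GRAY)
for r in range(200,214): print(r,g[r,340:360],np.round(s['z_map'][r,348:352],3))
print(spot_point(s,'cross_mark')[:2])
for l in ('nipple_foot','nipple_tip'):
  for d in spot_point(s,l)[:2]: print(l,d['p'],d['xy'],depth(s,d['xy']))
save(s,'c1.png'); a=cv2.imread('pics/c1.png')[180:280,290:390]; cv2.imwrite('pics/c1c.png',cv2.resize(a,None,fx=6,fy=6,interpolation=cv2.INTER_CUBIC))
E
```

```text
t 7.45 pos [0.5362 0.118  0.2572] yawY 83.79 tilt [-0.001  0.001 -1.   ] F [-3.5  0.5  8.9] w 0.199 60.4
shift (0.1m): [-0.011 -0.006 -0.   ]
200 [ 94  94  95  95  95  94  93  94 121 151 156 130 101  94  94  93  94  94
  95  95] [0.992 0.989 0.991 0.99 ]
201 [ 94  94  94  94  94  94  93  95 117 142 150 126  99  94  94  94  93  94
  94  95] [0.993 0.99  0.99  0.994]
202 [ 93  94  92  93  94  94  94  95 118 139 143 118  96  94  95  95  95  94
  94  95] [0.994 0.99  0.989 0.995]
203 [ 94  94  94  94  94  93  94  94 122 141 139 114  95  94  94  95  95  94
  95  94] [0.99  0.992 0.994 1.021]
204 [ 94  94  94  94  93  94  94  94 100 127 128 105  94  93  93  94  94  94
  94  94] [0.997 0.995 0.995 1.017]
205 [ 94  94  94  94  95  93  95  95  87 123 118  97  93  94  95  94  94  94
  93  95] [1.013 0.996 1.016 1.012]
206 [ 95  94  95  93  94  93  92  93  64 131 125  93  92  93  94  93  94  94
  96  94] [1.008 0.999 1.006 1.01 ]
207 [94 95 93 94 85 70 65 63 47 65 77 77 76 88 94 94 94 93 94 95] [1.007 1.005 1.007 1.007]
208 [94 94 95 93 94 94 86 80 56 67 78 78 80 90 94 94 94 95 94 94] [1.    1.    1.002 1.002]
209 [95 94 95 94 95 95 95 94 72 81 94 95 94 94 93 94 95 93 94 93] [0.995 0.998 0.994 0.996]
210 [95 95 94 94 94 94 95 94 94 95 94 94 94 94 94 95 94 94 94 94] [0.993 0.994 0.997 0.993]
211 [94 95 94 94 94 95 95 95 95 95 95 94 95 95 95 93 95 94 94 94] [0.99  0.99  0.987 0.989]
212 [94 93 95 94 96 94 94 94 93 95 93 95 95 94 94 94 96 93 94 96] [0.984 0.984 0.987 0.986]
213 [94 95 95 95 94 95 94 95 94 94 94 94 94 95 94 95 94 94 94 94] [0.981 0.978 0.981 0.983]
[{'xy': [351.9, 206.2], 'p': 0.66}]
nipple_foot 0.66 [338.5, 245.1] [0.5786383  0.04670018 0.02977008]
nipple_tip 0.6 [341.5, 235.9] [0.58364859 0.04412873 0.05374409]
```

View pics/c1c.png

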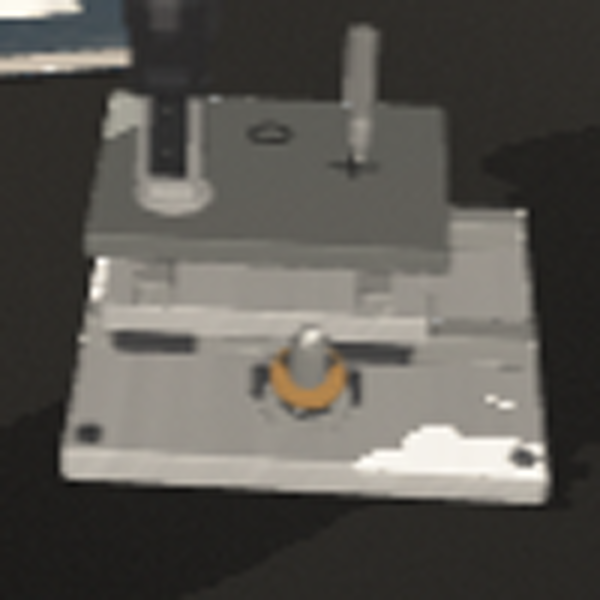

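Side view: the cross centre is at about (348.4,207.5) and the needle tip at (349.5,206.8), so the cross is about 2 mm off. The nipple is uncovered at about (341,240). I'll nudge the table, then release.

{"method": "arm_command", "body": {"series": [[1,[-0.02,-0.01,0],0],[1,[0,0,0],0],[1,[0,0,0],0],[1,[0,0,0],0],[-1,[0,0,0],0]]}}

```text
clock: 8.28
ee_pos: [0.5382, 0.1167, 0.2554]
tool_rot: [-0.002, 0.054, 0.999, 0.0]
contact_force: [0.7, 0.2, -0.1]
grip_width: 0.398
grip_force: 0.0
```

{"method": "arm_command", "body": {"series": [[-1,[0,0,0],0],[-1,[0,0,0],0],[-1,[0,0,0],0],[-1,[0,0,-0.3],0],[-1,[0,0,-0.5],0]]}}

```text
clock: 8.9
ee_pos: [0.5385, 0.116, 0.3355]
tool_rot: [-0.002, 0.055, 0.998, -0.001]
contact_force: [0.3, 0.1, 0.7]
grip_width: 0.994
grip_force: 0.0
```

```bash
python3 g.py .4934 -.22 .35
```

```text
t 8.9 pos [0.5385 0.116  0.3355] yawY 83.73 tilt [-0.004 -0.002 -1.   ] F [0.3 0.1 0.7] w 0.994 0.0
shift (0.1m): [ 0.082 -3.39  -0.137]
```

```bash
python3 - <<'E'
from h import *
np.set_printoptions(precision=4,suppress=True)
t=cam('top'); s=cam('side')
m=np.zeros((480,640),bool); m[262:297,405:440]=1
g=cv2.cvtColor(t['color'],cv2.COLOR_RGB2BGR)
C=cloud(t,m); r,c=np.nonzero(m&(t['z_map']>0)); 
k=C[:,2]>.07; print(k.sum(),C[k].min(0),C[k].max(0),C[k].mean(0))
k=C[:,2]>.092; print('cap',k.sum(),C[k].mean(0))
ms=np.zeros((480,640),bool); ms[300:375,280:320]=1; D=cloud(s,ms); 
kk=(D[:,2]>.058)&(D[:,2]<.078); print('side grip',kk.sum(),D[kk].min(0),D[kk].max(0),D[kk].mean(0))
q=D[kk]; 
# faces: bin by x
for x in np.arange(q[:,0].min(),q[:,0].max(),.003): 
    u=q[(q[:,0]>=x)&(q[:,0]<x+.003)]; 
    if len(u): print(round(x+.0015,4),round(np.median(u[:,1]),4),len(u))
for p,l in ((t,'coupler_grip'),(t,'coupler_mouth'),(s,'coupler_grip'),(s,'coupler_mouth')): print(l,[(d['xy'],round(d['p'],2)) for d in spot_point(p,l)[:3]])
a=cv2.resize(g[255:303,400:448],None,fx=8,fy=8,interpolation=cv2.INTER_CUBIC)
b=cv2.resize(cv2.cvtColor(s['color'],cv2.COLOR_RGB2BGR)[300:380,265:330],None,fx=5,fy=5,interpolation=cv2.INTER_CUBIC)
im=np.zeros((400,720,3),np.uint8); im[:384,:384]=np.clip(a*1.5,0,255); im[:400,390:715]=np.clip(b*1.5,0,255); cv2.imwrite('pics/k1.png',im)
E
```

```text
142 [ 0.4733 -0.2639  0.0704] [ 0.5053 -0.2324  0.1064] [ 0.4887 -0.2461  0.0928]
cap 81 [ 0.4897 -0.2469  0.098 ]
side grip 238 [ 0.4756 -0.3371  0.0582] [ 0.5069 -0.2481  0.078 ] [ 0.492  -0.2656  0.068 ]
0.4771 -0.2545 21
0.4801 -0.2568 21
0.4831 -0.2595 21
0.4861 -0.2618 26
0.4891 -0.2643 20
0.4921 -0.2668 19
0.4951 -0.2655 22
0.4981 -0.2619 28
0.5011 -0.2573 26
0.5041 -0.2529 23
0.5071 -0.2498 11
coupler_grip [([461.3, 272.3], 0.58), ([421.6, 275.6], 0.47), ([434.9, 329.4], 0.43)]
coupler_mouth [([430.6, 323.4], 0.51), ([459.1, 277.4], 0.49), ([418.3, 278.7], 0.46)]
coupler_grip [([306.4, 387.6], 0.88), ([225.4, 352.9], 0.82), ([299.6, 327.2], 0.68)]
coupler_mouth [([224.3, 379.0], 0.94), ([303.6, 404.8], 0.75), ([337.4, 201.6], 0.66)]
```

View pics/k1.png

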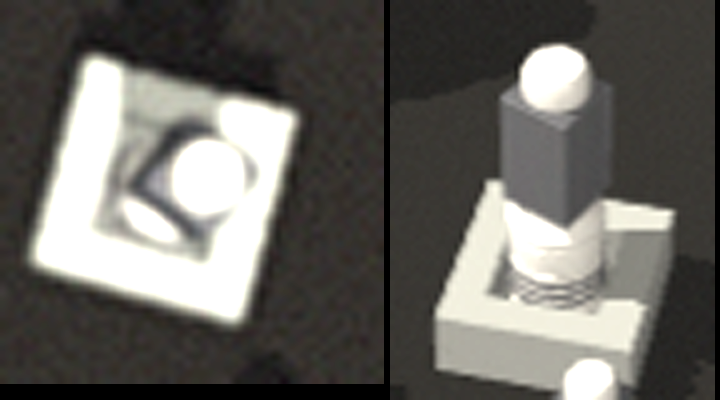

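Top view: the large coupler's cap is at px (426,277), leaning a little in the stand, and the stand's centre is at about (420.8,278.6). The grip's faces lie at yaw -37°/53°. The tool can't tilt, so I'll lean the coupler within the pads by levering it against the stand hole. First, a measurement and the transit.

{"method": "arm_command", "body": {"series": [[-1,[0,-0.55,0],0],[-1,[0,-0.55,0],0],[-1,[0,-0.55,0],0],[-1,[0.05,-0.55,0],0],[-1,[0.04,-0.55,0],0]]}}

```text
clock: 9.82
ee_pos: [0.4992, -0.1578, 0.3353]
tool_rot: [-0.001, 0.055, 0.999, 0.0]
contact_force: [1.7, -0.0, 0.7]
grip_width: 1.001
grip_force: 0.0
```

{"method": "arm_command", "body": {"series": [[-1,[0,-0.2,0],-0.11],[-1,[0,-0.2,0],-0.11],[-1,[0,-0.2,0],-0.11],[-1,[0,0,0],-0.11],[-1,[0,0,0],-0.11]]}}

```text
clock: 10.45
ee_pos: [0.5036, -0.2157, 0.3349]
tool_rot: [-0.001, -0.371, 0.929, 0.001]
contact_force: [0.2, 0.5, 0.2]
grip_width: 1.002
grip_force: 0.0
```

```bash
python3 g.py .488 -.25 .229 143;  python3 - <<'E'
from h import *
np.set_printoptions(precision=4,suppress=True)
t=cam('top'); s=cam('side')
pc=[at_z(t,(400+x/8,255+y/8),.022) for x,y in ((88,55),(300,110),(243,325),(33,265))]
print('stand',np.mean(pc,0),[np.linalg.norm(pc[i]-pc[i-1]) for i in range(4)]); print('cap',at_z(t,(426,277),.092),at_z(t,(426,277),.1))
for p,n in ((t,'t'),(s,'s')):
  for l in ('nipple_foot','nipple_tip','collar','cross_mark','pointer_tip'):
    for d in spot_point(p,l)[:2]: print(n,l,d['p'],np.array(d['xy']),depth(p,d['xy']))
  print(n,[(d['bbox'],d['p']) for d in trace(p,'collar')[:2]])
a=cv2.resize(cv2.cvtColor(t['color'],cv2.COLOR_RGB2BGR)[195:270,220:310],None,fx=5,fy=5,interpolation=cv2.INTER_CUBIC)
b=cv2.resize(cv2.cvtColor(s['color'],cv2.COLOR_RGB2BGR)[195:265,315:365],None,fx=6,fy=6,interpolation=cv2.INTER_CUBIC)
im=np.zeros((420,760,3),np.uint8); im[:375,:450]=a; im[:420,455:755]=b; cv2.imwrite('pics/n1.png',im)
E
```

```text
t 10.45 pos [ 0.5036 -0.2157  0.3349] yawY 133.52 tilt [-0.003  0.001 -1.   ] F [0.2 0.5 0.2] w 1.002 0.0
shift (0.1m): [ 0.347 -0.144  1.059]
roll units -0.105
shift after roll: [-0.368 -0.082  1.059]
stand [ 0.4879 -0.2489  0.022 ] [np.float64(0.06174706960796418), np.float64(0.06181918588419191), np.float64(0.0631654892838147), np.float64(0.06137573816615181)]
cap [ 0.4881 -0.2495  0.092 ] [ 0.4876 -0.2483  0.1   ]Traceback (most recent call last):
  File "<stdin>", line 8, in <module>
ValueError: it knows: coupler_grip, coupler_mouth, cross_mark, knob_centre, nipple_foot, nipple_tip, oil_small, pointer_tip, ring_mark, screwdriver, stage, stand, timer
```

{"method": "arm_command", "body": {"series": [[-1,[0,0,0],-0.105],[-1,[0.368,-0.085,0.1],0],[-1,[0,0,0.35],0],[-1,[0,0,0.2],0],[-1,[0,0,0],0]]}}

```text
clock: 11.28
ee_pos: [0.4879, -0.2495, 0.2698]
tool_rot: [-0.001, -0.443, 0.896, 0.001]
contact_force: [0.7, 0.2, -1.1]
grip_width: 0.998
grip_force: 0.0
```

```bash
sed -i 's/\[\[np.sin(a),np.cos(a),0\],\[-np.cos(a),np.sin(a),0\]/[[-np.sin(a),np.cos(a),0],[np.cos(a),np.sin(a),0]/' g.py; python3 g.py .488 -.249 .229 143;  python3 - <<'E'
from h import *
np.set_printoptions(precision=4,suppress=True)
t=cam('top'); s=cam('side')
for p,n in ((t,'t'),(s,'s')):
  for l in ('nipple_foot','nipple_tip','cross_mark','pointer_tip'):
    for d in spot_point(p,l)[:2]: print(n,l,d['p'],np.array(d['xy']),depth(p,d['xy']))
  hsv=cv2.cvtColor(p['color'],cv2.COLOR_RGB2HSV); w=np.zeros((480,640),bool)
  if n=='t': w[195:270,220:310]=1
  else: w[225:265,320:365]=1
  m=(hsv[...,1]>110)&(hsv[...,2]>80)&w; r,c=np.nonzero(m); print(n,'brass',m.sum(),c.min() if m.any() else 0,c.max() if m.any() else 0,r.min() if m.any() else 0,r.max() if m.any() else 0, cloud(p,m).mean(0) if m.any() else '')
a=cv2.resize(cv2.cvtColor(t['color'],cv2.COLOR_RGB2BGR)[200:265,230:310],None,fx=6,fy=6,interpolation=cv2.INTER_CUBIC)
b=cv2.resize(cv2.cvtColor(s['color'],cv2.COLOR_RGB2BGR)[195:265,320:362],None,fx=7,fy=7,interpolation=cv2.INTER_CUBIC)
im=np.zeros((490,790,3),np.uint8); im[:390,:480]=a; im[:490,490:784]=b; cv2.imwrite('pics/n1.png',im)
E
```

```text
t 11.28 pos [ 0.4879 -0.2495  0.2698] yawY 142.63 tilt [-0.004  0.001 -1.   ] F [ 0.7  0.2 -1.1] w 0.998 0.0
shift (0.1m): [-0.006  0.001  0.408]
roll units -0.004
shift after roll: [-0.005  0.002  0.408]
t nipple_foot 0.66 [282.1 233.5] [0.5819 0.0672 0.0372]
t nipple_tip 0.61 [291.6 234.4] [0.5786 0.0447 0.0513]
t cross_mark 0.93 [248.9 219.5] [0.6073 0.1387 0.0714]
t pointer_tip 0.68 [247.6 220.9] [0.6036 0.141  0.0749]
t brass 339 281 309 222 269 [0.5213 0.0102 0.4142]
s nipple_foot 0.72 [341.4 247.8] [0.5853 0.0486 0.0218]
s nipple_tip 0.58 [342.6 234.5] [0.5905 0.0841 0.0335]
s cross_mark 0.71 [353.4 211. ] [0.6159 0.1204 0.072 ]
s pointer_tip 0.92 [347.1 207.1] [0.6044 0.1432 0.07  ]
s brass 54 335 347 240 247 [0.5835 0.0495 0.0308]
```

View pics/n1.png

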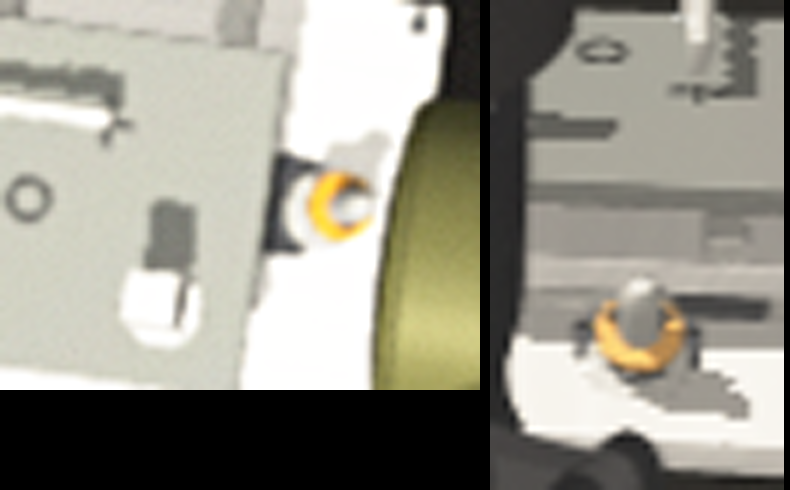

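Top view: the nipple's tip is at px (288.7,234.2) and the collar's centre at (286.3,234.2). Side view: tip (342,235.7), collar centre about (341.4,241.4). The knob, table and cross are in place.

{"method": "arm_command", "body": {"series": [[-1,[0,0,0.2],0],[-1,[0,0,0.2],0],[1,[0,0,0],0],[1,[0,0,0],0],[1,[0,0,0],0]]}}

```text
clock: 12.4
ee_pos: [0.4885, -0.2499, 0.2329]
tool_rot: [0.001, -0.444, 0.896, -0.001]
contact_force: [0.4, -0.1, -0.5]
grip_width: 0.375
grip_force: 0.0
```

{"method": "arm_command", "body": {"series": [[1,[0,0,0],0],[1,[0,0,0],0],[1,[0,0,0],0],[1,[0,0,0],0],[1,[0,0,-0.03],0]]}}

```text
clock: 13.02
ee_pos: [0.4885, -0.25, 0.2333]
tool_rot: [0.001, -0.444, 0.896, -0.0]
contact_force: [9.6, -9.1, -16.5]
grip_width: 0.271
grip_force: 59.4
```

```bash
python3 g.py .4852 -.2744 .231 173.65;  python3 - <<'E'
from h import *
from scipy.optimize import least_squares
np.set_printoptions(precision=4,suppress=True)
t=cam('top'); s=cam('side')
a=np.array([-.0467,-.42,.9063]); off=np.array([2,1.2])
T=tri([t,s],[(288.7,234.2),(340.1,234.5)]); C=tri([t,s],[(286.3,234.2),(339.4,240.2)]); print('tip',T,'F',T-.04*a,'col',C,'F',C-.016*a, (T-C)/np.linalg.norm(T-C), np.linalg.norm(T-C))
def res(F): return np.r_[proj(t,F+.04*a)-[288.7,234.2],proj(s,F+.04*a)+off-[342.1,235.7],proj(t,F+.016*a)-[286.3,234.2],proj(s,F+.016*a)+off-[341.4,241.4]]
r=least_squares(res,T-.04*a); print(r.x,r.fun)
xs=np.array([.1106,.9939]); ys=np.array([-.9939,.1106]); d=r.x[:2]-[.5882,.1298]; print('stage coords',d@xs,d@ys)
E
```

```text
t 13.03 pos [ 0.4885 -0.25    0.2333] yawY 142.67 tilt [ 0.002  0.    -1.   ] F [  9.6  -9.1 -16.5] w 0.271 59.4
shift (0.1m): [ 0.214 -0.121  0.023]
roll units -0.344
shift after roll: [0.246 0.006 0.023]
tip [0.5801 0.051  0.0529] F [0.5819 0.0678 0.0167] col [0.581  0.0578 0.035 ] F [0.5818 0.0646 0.0205] [-0.0497 -0.3541  0.9339] 0.01917333540282853
[0.5819 0.0662 0.0185] [ 0.696  -0.6563 -0.5312 -0.3245 -0.6705 -0.0778 -0.1521  0.4002]
stage coords -0.0638646824720349 -0.0007792043961822332
```

Coupler gripped. Foot estimate: (0.582,0.066,0.0185). Next: lift slightly, then roll to the stage's yaw.

{"method": "arm_command", "body": {"series": [[1,[0,0,-0.05],0],[1,[0,0,0],-0.1],[1,[0,0,0],-0.1],[1,[0,0,0],-0.1],[1,[0,0,0],-0.044]]}}

```text
clock: 13.75
ee_pos: [0.4886, -0.2494, 0.2385]
tool_rot: [0.001, -0.668, 0.744, 0.0]
contact_force: [7.3, -2.9, -3.5]
grip_width: 0.27
grip_force: 61.6
```

```bash
python3 g.py .4845 -.2779 .235 173.65
```

```text
t 13.75 pos [ 0.4886 -0.2494  0.2385] yawY 173.81 tilt [ 0.001  0.001 -1.   ] F [ 7.3 -2.9 -3.5] w 0.27 61.6
shift (0.1m): [0.287 0.011 0.034]
roll units 0.002
shift after roll: [0.287 0.01  0.035]
```

{"method": "arm_command", "body": {"series": [[1,[0.06,0,0],0],[1,[0.06,0,0],0],[1,[0.06,0,0.01],0],[1,[0,0,0],0],[1,[0,0,0],0]]}}

```text
clock: 14.38
ee_pos: [0.4869, -0.2661, 0.2385]
tool_rot: [0.002, -0.667, 0.745, 0.001]
contact_force: [2.6, 8.0, 3.9]
grip_width: 0.274
grip_force: 62.9
```

```bash
cat > lean.py <<'E'
from h import *
np.set_printoptions(precision=4,suppress=True)
s0=observe(); q=np.array(s0['tool_rot']); M=R.from_quat(q[[1,2,3,0]]).as_matrix(); G=s0['ee_pos']+M[:,2]*.155
s=cam('side'); c,r=proj(s,G)+[2,1.2]; w=np.zeros((480,640),bool); w[int(r)-45:int(r)+55,int(c)-35:int(c)+35]=1
D=cloud(s,w)-[.004,.002,0]; L=(D-G)@M
# slice visible coupler sleeve/body below pads by depth along tool z
k=(abs(L[:,0])<.06)&(abs(L[:,1])<.02)
for z in np.arange(-.03,.085,.008):
    u=L[k&(abs(L[:,2]-z)<.004)]
    if len(u)>5: print(round(z,3),'front x',np.percentile(u[:,0],[5,50,95]),'y',np.percentile(u[:,1],[5,95]),len(u))
a=cv2.cvtColor(s['color'],cv2.COLOR_RGB2BGR)[int(r)-50:int(r)+60,int(c)-55:int(c)+55]; cv2.imwrite('pics/lean.png',cv2.resize(a,None,fx=5,fy=5,interpolation=cv2.INTER_CUBIC))
E
python3 g.py .4845 -.2779 .235 173.65; python3 lean.py
```

```text
t 14.38 pos [ 0.4869 -0.2661  0.2385] yawY 173.68 tilt [ 0.002  0.004 -1.   ] F [2.6 8.  3.9] w 0.274 62.9
shift (0.1m): [0.12  0.011 0.034]
roll units 0.0
shift after roll: [0.119 0.011 0.035]
-0.03 front x [-0.0022  0.0155  0.0169] y [-0.0192  0.0195] 54
-0.022 front x [-0.002   0.0078  0.0158] y [-0.0138  0.0168] 181
-0.014 front x [-0.0035  0.0118  0.0154] y [-0.0161  0.0161] 161
-0.006 front x [0.0105 0.0135 0.0154] y [-0.0174  0.0173] 112
0.002 front x [0.0097 0.0124 0.0155] y [-0.0176  0.0176] 100
0.01 front x [0.0096 0.0108 0.0154] y [-0.0176  0.0178] 106
0.018 front x [0.0077 0.0093 0.0143] y [-0.0107  0.0164] 63
0.026 front x [0.0051 0.0074 0.0089] y [-0.0073  0.0136] 38
0.034 front x [0.0002 0.0055 0.0089] y [-0.0097  0.0139] 85
0.042 front x [-0.0051  0.0055  0.0079] y [-0.0115  0.0142] 67
0.05 front x [-0.0055  0.0037  0.0069] y [-0.0116  0.0147] 63
0.058 front x [-0.0306  0.0067  0.0183] y [-0.0189  0.0172] 229
0.066 front x [-0.0304  0.0096  0.0199] y [-0.0186  0.019 ] 241
0.074 front x [-0.0271  0.0164  0.019 ] y [-0.0134  0.019 ] 91
0.082 front x [-0.0095  0.0201  0.0289] y [-0.0074  0.0191] 137
```

It is pivoting as planned, at about 12° lean with an 8 N side force. Continuing.

{"method": "arm_command", "body": {"series": [[1,[0.05,0,0.01],0],[1,[0.05,0,0.01],0],[1,[0.03,0,0.01],0],[1,[0,0,0],0],[1,[0,0,0],0]]}}

```text
clock: 15.05
ee_pos: [0.4854, -0.2793, 0.236]
tool_rot: [0.002, -0.667, 0.745, 0.0]
contact_force: [2.4, 7.0, 6.3]
grip_width: 0.27
grip_force: 64.5
```

```bash
python3 g.py .4845 -.2779 .235 173.65; python3 lean.py | grep -E '^(-|0.00|0.01|0.02|0.03|0.04|0.05)'
```

```text
t 15.05 pos [ 0.4854 -0.2793  0.236 ] yawY 173.67 tilt [ 0.002  0.003 -1.   ] F [2.4 7.  6.3] w 0.27 64.5
shift (0.1m): [-0.013  0.011  0.01 ]
roll units 0.0
shift after roll: [-0.013  0.011  0.01 ]
-0.03 front x [-0.0031  0.0152  0.0174] y [-0.0189  0.0189] 59
-0.022 front x [-0.0007  0.0093  0.016 ] y [-0.0148  0.0168] 198
-0.014 front x [-0.005   0.0116  0.0157] y [-0.0172  0.0182] 148
-0.006 front x [0.0101 0.0135 0.0154] y [-0.0173  0.0186] 122
0.002 front x [0.0084 0.011  0.0158] y [-0.0173  0.018 ] 91
0.01 front x [0.0058 0.0132 0.0587] y [-0.0186  0.0172] 104
0.018 front x [0.0027 0.0047 0.057 ] y [-0.0161  0.0164] 62
0.026 front x [-0.0025  0.001   0.003 ] y [-0.0065  0.0118] 26
0.034 front x [-0.0054 -0.0016  0.0001] y [-0.0051  0.0131] 56
0.042 front x [-0.0094 -0.0039 -0.0018] y [-0.0084  0.0135] 41
0.05 front x [-0.0139 -0.0083 -0.0053] y [-0.0108  0.0144] 54
0.058 front x [-0.0298 -0.0038  0.0059] y [-0.0191  0.0178] 296
```

{"method": "arm_command", "body": {"series": [[1,[0.035,0,0.005],0],[1,[0,0,0],0],[1,[0,0,-0.3],0],[1,[0,0,-0.5],0],[1,[0,0,0],0]]}}

```text
clock: 15.72
ee_pos: [0.4847, -0.2842, 0.3186]
tool_rot: [0.001, -0.667, 0.745, -0.002]
contact_force: [0.7, 0.1, -1.9]
grip_width: 0.271
grip_force: 64.0
```

```bash
python3 g.py .4845 -.2779 .235 173.65; python3 lean.py | grep -E '^(-|0.0)'
```

```text
t 15.72 pos [ 0.4847 -0.2842  0.3186] yawY 173.65 tilt [ 0.004 -0.001 -1.   ] F [ 0.7  0.1 -1.9] w 0.271 64.0
shift (0.1m): [-0.063  0.013  0.836]
roll units 0.0
shift after roll: [-0.062  0.009  0.836]
-0.03 front x [-0.0035  0.0155  0.0167] y [-0.0198  0.019 ] 75
-0.022 front x [-0.0002  0.0098  0.0156] y [-0.0152  0.0168] 214
-0.014 front x [-0.0037  0.0121  0.0153] y [-0.0168  0.0184] 188
-0.006 front x [0.0101 0.0132 0.0154] y [-0.0182  0.0174] 144
0.002 front x [0.0079 0.0107 0.0156] y [-0.0183  0.0178] 122
0.01 front x [0.0043 0.01   0.0157] y [-0.0183  0.018 ] 120
0.018 front x [0.001  0.0029 0.0139] y [-0.0121  0.0166] 66
0.026 front x [-0.004  -0.0001  0.001 ] y [-0.0057  0.0124] 35
0.034 front x [-0.0085 -0.0041 -0.0019] y [-0.0063  0.0148] 72
0.042 front x [-0.0174 -0.007  -0.0038] y [-0.0105  0.0155] 59
0.05 front x [-0.0181 -0.01   -0.007 ] y [-0.0106  0.0144] 66
0.058 front x [-0.021  -0.0129 -0.0098] y [-0.0108  0.0135] 51
0.066 front x [-0.0231 -0.0176 -0.0141] y [-0.01    0.0144] 37
```

View pics/lean.png

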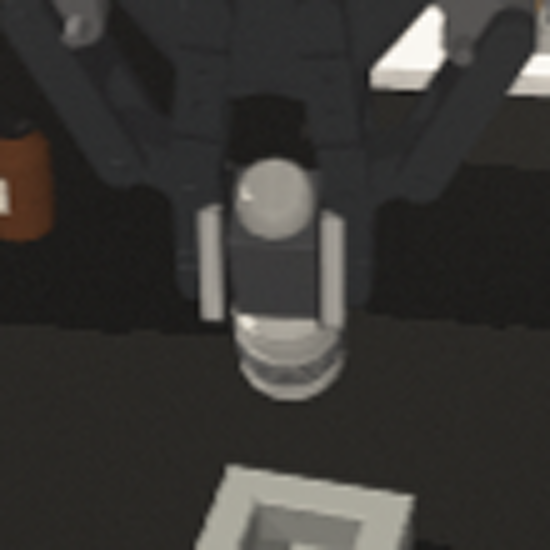

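```bash
cat > rim.py <<'E'
from h import *
np.set_printoptions(precision=4,suppress=True)
s0=observe(); q=np.array(s0['tool_rot']); M=R.from_quat(q[[1,2,3,0]]).as_matrix(); G=s0['ee_pos']+M[:,2]*.155
s=cam('side'); off=np.array([2,1.2]); c,r=proj(s,G)+off; o=np.array([int(c)-55,int(r)-50])
ph=np.linspace(0,2*np.pi,60)
def img(th,phi,m,dist,rad=.015):
    # axis up in tool frame: lean toward +x by th
    u=np.array([np.sin(th),np.sin(phi),-np.cos(th)]); u/=np.linalg.norm(u)
    e1=np.cross(u,[0,1,0]); e1/=np.linalg.norm(e1); e2=np.cross(u,e1)
    c=-(m-dist)*u
    X=[G+M@(c+rad*(np.cos(p)*e1+np.sin(p)*e2)) for p in ph]
    P=(np.array([proj(s,x) for x in X])+off-o)*5
    return P[:,0].min(),P[:,0].max(),P[:,1].max(),P[:,1].min(), P[P[:,0].argmax(),1]
print('pads centre pred',(proj(s,G)+off-o)*5)
for th in (20,23,26,29):
    for m in (.069,.072,.075): print(th,m,'rim',np.round(img(np.radians(th),0,m,0),0),'grip lower edge centre',np.round((proj(s,G+M@(-(m-.045)*np.array([np.sin(np.radians(th)),0,-np.cos(np.radians(th))])+.012*np.array([np.cos(np.radians(th)),0,np.sin(np.radians(th))])))+off-o)*5),'upper',np.round((proj(s,G+M@(-(m-.085)*np.array([np.sin(np.radians(th)),0,-np.cos(np.radians(th))])+.012*np.array([np.cos(np.radians(th)),0,np.sin(np.radians(th))])))+off-o)*5))
E
python3 rim.py
```

```text
pads centre pred [275.279  254.0622]
20 0.069 rim [235. 340. 430. 337. 380.] grip lower edge centre [275. 340.] upper [267. 261.]
20 0.072 rim [236. 340. 435. 342. 385.] grip lower edge centre [276. 346.] upper [268. 267.]
20 0.075 rim [236. 340. 440. 347. 390.] grip lower edge centre [276. 352.] upper [268. 273.]
23 0.069 rim [237. 341. 420. 325. 368.] grip lower edge centre [276. 337.] upper [267. 265.]
23 0.072 rim [237. 341. 424. 329. 373.] grip lower edge centre [276. 342.] upper [268. 271.]
23 0.075 rim [238. 342. 429. 334. 377.] grip lower edge centre [277. 347.] upper [268. 276.]
26 0.069 rim [238. 342. 409. 312. 357.] grip lower edge centre [276. 334.] upper [267. 269.]
26 0.072 rim [239. 342. 413. 316. 361.] grip lower edge centre [277. 339.] upper [267. 274.]
26 0.075 rim [240. 343. 417. 321. 365.] grip lower edge centre [278. 343.] upper [268. 279.]
29 0.069 rim [239. 343. 398. 300. 345.] grip lower edge centre [277. 331.] upper [267. 273.]
29 0.072 rim [240. 343. 401. 303. 348.] grip lower edge centre [278. 335.] upper [267. 278.]
29 0.075 rim [241. 344. 405. 307. 352.] grip lower edge centre [278. 339.] upper [268. 282.]
```

The coupler is held leaning about 23–24°, with its mouth roughly 60 mm below the pads. Carrying it over to a spot above the nipple.

{"method": "arm_command", "body": {"series": [[1,[-0.5,-0.1,0],0],[1,[-0.55,-0.1,0],0],[1,[-0.55,-0.1,0],0],[1,[-0.55,-0.1,0],0],[1,[-0.5,-0.1,0],0]]}}

```text
clock: 16.45
ee_pos: [0.563, -0.0243, 0.3124]
tool_rot: [-0.002, -0.667, 0.745, 0.002]
contact_force: [-0.0, -1.1, -1.8]
grip_width: 0.266
grip_force: 63.9
```

```bash
python3 g.py .5767 .0186 .290 173.65
```

```text
t 16.45 pos [ 0.563  -0.0243  0.3124] yawY 173.67 tilt [-0.005  0.    -1.   ] F [-0.  -1.1 -1.8] w 0.266 63.9
shift (0.1m): [-0.441 -0.09   0.223]
roll units 0.0
shift after roll: [-0.441 -0.088  0.224]
```

{"method": "arm_command", "body": {"series": [[1,[-0.24,-0.09,0],0],[1,[-0.2,0,0.1],0],[1,[0,0,0.12],0],[1,[0,0,0],0],[1,[0,0,0],0]]}}

```text
clock: 17.08
ee_pos: [0.5771, 0.0155, 0.2933]
tool_rot: [-0.0, -0.666, 0.746, -0.0]
contact_force: [-0.1, -0.7, -2.3]
grip_width: 0.27
grip_force: 63.8
```

```bash
python3 g.py .5767 .0186 .280 173.65; python3 - <<'E'
from h import *
s=cam('side'); t=cam('top')
a=cv2.resize(cv2.cvtColor(s['color'],cv2.COLOR_RGB2BGR)[180:260,300:390],None,fx=7,fy=7,interpolation=cv2.INTER_CUBIC); cv2.imwrite('pics/ap.png',np.clip(a.astype(int)*1.3,0,255).astype(np.uint8))
for l in ('coupler_mouth','coupler_grip','nipple_tip','nipple_foot'): print(l,[(np.array(d['xy']).round(1),round(d['p'],2)) for d in spot_point(s,l)[:3]])
E
```

```text
t 17.07 pos [0.5771 0.0155 0.2933] yawY 173.58 tilt [-0. -0. -1.] F [-0.1 -0.7 -2.3] w 0.27 63.8
shift (0.1m): [-0.031  0.007  0.133]
roll units -0.001
shift after roll: [-0.031  0.007  0.133]
coupler_mouth [(array([342.3, 228.2]), 0.91), (array([222.6, 377.2]), 0.85), (array([305.4, 406.4]), 0.79)]
coupler_grip [(array([342.7, 205.6]), 0.92), (array([307.9, 386.2]), 0.85), (array([226.8, 354.4]), 0.58)]
nipple_tip [(array([340.3, 235. ]), 0.8)]
nipple_foot [(array([341.3, 246.2]), 0.65), (array([347.5, 206.9]), 0.4)]
```

View pics/ap.png

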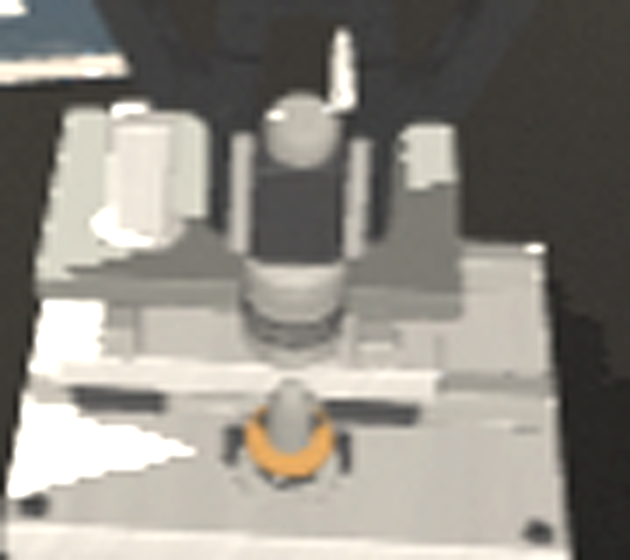

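Side view: the rim's centre column (~341.9) matches the nipple's tip (341.6, row 234.6), so they line up sideways. The depth along the lean plane still has to be measured, so I'll fit both front generatrices from the side depth map.

```bash
cat > fit.py <<'E'
from h import *
np.set_printoptions(precision=4,suppress=True)
s0=observe(); q=np.array(s0['tool_rot']); M=R.from_quat(q[[1,2,3,0]]).as_matrix(); G=s0['ee_pos']+M[:,2]*.155
D=[]
for i in range(4):
    s=cam('side'); w=np.zeros((480,640),bool); w[205:255,339:345]=1   # centre columns
    rr,cc=np.nonzero(w&(s['z_map']>0)); D.append(np.c_[(cloud(s,w)-G)@M,rr,cc])
D=np.concatenate(D); print('G',G)
for r in range(205,255):
    u=D[D[:,3]==r]; g=s['color'][r,339:345].mean(1).astype(int); print(r,np.median(u[:,:3],0),g)
E
python3 fit.py
```

```text
G [0.5773 0.0162 0.1386]
205 [ 0.0101  0.0001 -0.0057] [61 61 62 62 59 59]
206 [ 0.0101 -0.     -0.0036] [61 61 62 61 61 62]
207 [ 0.0083 -0.0001 -0.0006] [61 60 62 61 62 61]
208 [ 0.0071 -0.0002  0.0021] [61 62 60 62 61 61]
209 [ 0.0061 -0.0003  0.0047] [62 61 61 60 62 61]
210 [ 0.0056 -0.0004  0.0073] [62 61 61 61 60 59]
211 [ 0.0038 -0.0005  0.0103] [61 62 61 61 60 60]
212 [0.0024 0.0003 0.0131] [61 60 61 61 59 60]
213 [ 0.0008 -0.0007  0.0161] [59 61 61 61 60 58]
214 [ 0.0006 -0.0008  0.0185] [62 61 61 61 60 61]
215 [-0.0015  0.0001  0.0219] [60 61 61 60 61 60]
216 [-0.0023 -0.001   0.0245] [64 62 63 62 61 62]
217 [-0.0052 -0.0011  0.028 ] [100  97  96  89  84  84]
218 [-0.0067 -0.0022  0.031 ] [154 153 151 155 154 154]
219 [-0.0054 -0.0013  0.0327] [156 159 162 164 162 159]
220 [-0.0046 -0.0014  0.0346] [142 156 159 159 157 152]
221 [-0.0047 -0.0015  0.037 ] [132 130 129 134 133 130]
222 [-0.0066 -0.0016  0.0401] [130 133 136 137 136 133]
223 [-0.0077 -0.0017  0.043 ] [124 127 127 128 127 125]
224 [-0.0087 -0.0018  0.0456] [128 130 128 128 128 129]
225 [-0.0102 -0.0019  0.0489] 
[... 937 characters left out ...]
1] [120 126 128 129 123 119]
243 [-0.0309 -0.0039  0.1037] [121 126 128 127 124 128]
244 [-0.0319 -0.004   0.1068] [128 126 128 127 127 129]
245 [-0.0306 -0.0042  0.1082] [130 130 130 129 130 130]
246 [-0.0283 -0.0043  0.1093] [130 130 129 129 128 128]
247 [-0.0276 -0.0044  0.1113] [116 122 122 123 121 102]
248 [-0.0348 -0.0045  0.1185] [126 109  78  74  76  88]
249 [-0.0356 -0.0046  0.1212] [107  87 106 113 132 145]
250 [-0.0346 -0.0047  0.1234] [145 144 142 142 142 146]
251 [-0.0331 -0.0048  0.1247] [144 144 144 142 142 146]
252 [-0.0291 -0.0049  0.1249] [146 146 146 146 147 148]
253 [-0.0262 -0.005   0.1253] [146 146 146 147 147 148]
254 [-0.022  -0.0051  0.1253] [146 146 146 146 147 148]
```

The fit gives the coupler axis at about 24° and the nipple's at about 25°. The mouth is 56 mm from the foot and 12 mm to the left of the nipple's axis in the lean plane. I'll shift it onto the axis, then advance to just above the tip.

{"method": "arm_command", "body": {"series": [[1,[0.11,0,0.05],0],[1,[-0.025,0,0.05],0],[1,[-0.022,0,0.05],0],[1,[0,0,0],0],[1,[0,0,0],0]]}}

```text
clock: 18.2
ee_pos: [0.5766, 0.0103, 0.2783]
tool_rot: [0.0, -0.667, 0.745, -0.0]
contact_force: [-0.4, 0.1, -2.2]
grip_width: 0.27
grip_force: 63.8
```

```bash
python3 g.py .577 .01 .280 173.65; python3 fit.py | grep -E '^(G|2[0-4])' | cut -c1-40 
```

```text
t 18.2 pos [0.5766 0.0103 0.2783] yawY 173.67 tilt [ 0. -0. -1.] F [-0.4  0.1 -2.2] w 0.27 63.8
shift (0.1m): [ 0.003 -0.004 -0.017]
roll units 0.0
shift after roll: [ 0.003 -0.004 -0.017]
G [0.5766 0.0103 0.1233]
205 [ 0.0059  0.     -0.022 ] [138 142 1
206 [ 0.0084 -0.0001 -0.0211] [135 141 1
207 [ 0.0105 -0.0002 -0.0199] [131 140 1
208 [ 0.0119 -0.0003 -0.0187] [127 135 1
209 [ 0.012  -0.0004 -0.0165] [125 131 1
210 [ 0.0107 -0.0005 -0.0138] [118 128 1
211 [ 0.0102 -0.0015 -0.0114] [ 85 104 1
212 [ 0.0104 -0.0006 -0.0094] [68 68 75 
213 [ 0.0113 -0.0007 -0.0077] [61 60 61 
214 [ 0.0098 -0.0008 -0.0048] [62 61 61 
215 [ 0.0094 -0.0009 -0.0024] [61 62 61 
216 [ 0.0077 -0.001   0.0006] [61 60 61 
217 [ 0.0065 -0.0011  0.0034] [60 61 62 
218 [ 0.0058 -0.0022  0.0058] [60 60 60 
219 [ 0.005  -0.0013  0.0086] [60 60 60 
220 [ 0.0033 -0.0014  0.0117] [60 60 60 
221 [ 0.0019 -0.0016  0.0148] [61 61 61 
222 [ 0.0003 -0.0017  0.0178] [61 60 60 
223 [-0.0012 -0.0018  0.021 ] [61 60 61 
224 [-0.0021 -0.0019  0.0234] [62 62 61 
225 [-0.003  -0.002   0.0262] [92 83 83 
226 [-0.0063 -0.0021  0.0
[... 258 characters left out ...]
7 1
233 [-0.0099 -0.0028  0.0485] [114 121 1
234 [-0.0105 -0.0029  0.0511] [97 93 85 
235 [-0.0124 -0.003   0.0544] [78 81 90 
236 [-0.0143 -0.0022  0.0581] [ 94  96 1
237 [-0.0154 -0.0033  0.061 ] [118 112 1
238 [-0.017  -0.0034  0.0643] [138 135 1
239 [-0.018  -0.0035  0.0672] [128 133 1
240 [-0.0325 -0.0037  0.0782] [116 118 1
241 [-0.0336 -0.0038  0.0815] [121 127 1
242 [-0.0351 -0.0039  0.0847] [121 126 1
243 [-0.0374 -0.004   0.0886] [122 124 1
244 [-0.0378 -0.0042  0.0912] [127 127 1
245 [-0.0371 -0.0043  0.0933] [130 131 1
246 [-0.0342 -0.0044  0.0941] [132 130 1
247 [-0.0331 -0.0045  0.0957] [116 121 1
248 [-0.0408 -0.0046  0.1032] [125 109  
249 [-0.042  -0.0048  0.1063] [106  89 1
```

The mouth is now on the axis within about 0.5 mm, 45 mm from the foot. Advancing.

{"method": "arm_command", "body": {"series": [[1,[-0.017,0,0.036],0],[1,[-0.017,0,0.036],0],[1,[-0.017,0,0.036],0],[1,[0,0,0],0],[1,[0,0,0],0]]}}

```text
clock: 19.02
ee_pos: [0.5771, 0.0153, 0.2674]
tool_rot: [-0.0, -0.667, 0.745, 0.0]
contact_force: [1.1, 0.7, -2.1]
grip_width: 0.272
grip_force: 63.8
```

```bash
python3 g.py .5772 .0154 .2675 173.65; python3 - <<'E'
from h import *
s=cam('side'); g=cv2.cvtColor(s['color'],cv2.COLOR_RGB2GRAY)
for r in range(238,251): print(r,g[r,330:354],np.round(s['z_map'][r,[334,338,341,344,348]],3))
E
```

```text
t 19.02 pos [0.5771 0.0153 0.2674] yawY 173.65 tilt [-0.  0. -1.] F [ 1.1  0.7 -2.1] w 0.272 63.8
shift (0.1m): [-0.001 -0.001 -0.001]
roll units -0.0
shift after roll: [-0.001 -0.001 -0.001]
238 [164 166 169 149 123 101  91  92  93  95  96  95 105 101  85  78  90  97
  83  70  69  68  68  68] [0.924 0.911 0.91  0.914 0.989]
239 [148 149 149 149 133 119 104  85  89 103 101  93  94  87  89  93 122 107
  76  73  73  72  71  69] [0.929 0.916 0.916 0.913 0.992]
240 [148 148 131 120 107 116 126 126 117 104  90  83  93  97 113 128 127 118
 108 105 108 101  93  93] [0.99  0.919 0.916 0.918 0.993]
241 [149 132  91  66  78 112 130 135 136 139 136 131 132 135 129 127 129 112
 102 115 141 151 151 150] [0.976 0.923 0.921 0.926 0.978]
242 [149 132  91  67  69 121 138 132 133 138 141 145 142 135 131 130 136 109
  73  66 126 150 151 150] [0.977 0.923 0.924 0.926 0.977]
243 [149 132  91  66  83 121 138 139 130 124 124 127 127 119 133 141 141 105
  68  68 127 151 150 151] [0.966 0.943 0.927 0.946 0.973]
244 [148 131  91  76 128 134 134 140 140 134 132 132 132 137 139 139 137 121
  86  67 127 151 150 151] [0.965 0.942 0.944 0.941 0.97 ]
245 [150 123  84  85 129 134 134 139 141 141 142 140 141 141 141 142 132 142
 109  68 127 151 151 150] [0.962 0.94  0.943 0.943 0.97 ]
246 [148 149 119 115 140 147 125 119 136 141 140 141 142 141 140 129 138 149
 110  72 127 150 151 151] [0.96  0.941 0.941 0.945 0.972]
247 [149 149 150 150 147 147 126  93  96 124 131 132 134 131 109 131 147 148
 119 103 137 151 151 151] [0.963 0.943 0.939 0.945 0.968]
248 [149 149 150 135 136 147 149 128  94 128 110  79  76  78  88 130 147 143
 146 151 151 150 151 151] [0.959 0.952 0.952 0.958 0.968]
249 [148 149 151 152 139 141 150 151 138 108  89 107 115 135 148 149 148 138
 143 150 151 151 151 151] [0.959 0.956 0.955 0.958 0.962]
250 [149 150 151 152 146 144 148 151 150 148 147 146 144 145 149 148 148 150
 150 151 150 151 150 151] [0.958 0.957 0.956 0.955 0.957]
```

The tip entered the bore with no contact force. Continuing through the catches.

{"method": "arm_command", "body": {"series": [[1,[-0.017,0,0.036],0],[1,[-0.017,0,0.036],0],[1,[-0.013,0,0.027],0],[1,[0,0,0],0],[1,[0,0,0],0]]}}

```text
clock: 19.7
ee_pos: [0.5776, 0.0203, 0.2567]
tool_rot: [0.0, -0.667, 0.745, 0.0]
contact_force: [2.5, 1.6, -5.3]
grip_width: 0.271
grip_force: 63.4
```

```bash
python3 g.py .5777 .02 .2576 173.65; python3 fit.py | grep -E '^(G|2[0-5])' | cut -c1-40 | sed -n '8,48p'
```

```text
t 19.7 pos [0.5776 0.0203 0.2567] yawY 173.64 tilt [ 0.     0.001 -1.   ] F [ 2.5  1.6 -5.3] w 0.271 63.4
shift (0.1m): [ 0.002 -0.001 -0.009]
roll units -0.0
shift after roll: [ 0.003 -0.001 -0.009]
211 [ 0.0016 -0.0007 -0.0233] [143 143 1
212 [ 0.0045 -0.0008 -0.0226] [180 142 1
213 [ 0.0065 -0.0018 -0.0217] [141 143 1
214 [ 0.009  -0.0009 -0.0206] [138 142 1
215 [ 0.0112 -0.001  -0.0196] [136 143 1
216 [ 0.0114 -0.0011 -0.0176] [131 137 1
217 [ 0.0121 -0.0012 -0.0159] [127 131 1
218 [ 0.0113 -0.0013 -0.0132] [118 127 1
219 [ 0.0101 -0.0014 -0.0103] [ 75 100 1
220 [ 0.0106 -0.0015 -0.0084] [72 73 72 
221 [ 0.0104 -0.0016 -0.0061] [61 61 60 
222 [ 0.0093 -0.0017 -0.0032] [61 61 62 
223 [ 0.0081 -0.0019 -0.0004] [61 61 61 
224 [ 0.0077 -0.002   0.002 ] [61 60 60 
225 [ 0.0064 -0.0021  0.0052] [60 60 61 
226 [ 0.0043 -0.0022  0.0085] [60 61 60 
227 [ 0.0029 -0.0023  0.0115] [60 59 60 
228 [ 0.0022 -0.0024  0.0143] [60 61 61 
229 [ 0.0012 -0.0025  0.0171] [60 60 61 
230 [-0.0002 -0.0026  0.02  ] [60 60 59 
231 [-0.0017 -0.0027  0.0234] [60 62 61 
232 [-0.0032 -0.0028  0.0264] [85 85 84 
233 [-0.0067 -0.0029  0.031 ] [151 152 1
234 [-0.0054 -0.002   0.0324] [159 160 1
235 [-0.0054 -0.0031  0.0349] [155 159 1
236 [-0.005  -0.0033  0.0367] [130 129 1
237 [-0.0068 -0.0034  0.0404] [131 134 1
238 [-0.008  -0.0025  0.0433] [128 128 1
239 [-0.0097 -0.0036  0.0469] [130 133 1
240 [-0.0113 -0.0037  0.0502] [108 125 1
241 [-0.0116 -0.0038  0.0528] [93 92 94 
242 [-0.013  -0.0039  0.056 ] [84 78 79 
243 [-0.014  -0.0041  0.059 ] [ 82  92  
244 [-0.0163 -0.0042  0.0629] [131 128 1
245 [-0.0179 -0.0043  0.0664] [142 131 1
246 [-0.0202 -0.0044  0.0703] [127 125 1
247 [-0.0231 -0.0046  0.0744] [116 121 1
248 [-0.0311 -0.0047  0.0818] [126 109  
249 [-0.0323 -0.0059  0.085 ] [108  87 1
250 [-0.0309 -0.0049  0.0866] [146 145 1
251 [-0.0286 -0.0051  0.0879] [146 145 1
```

{"method": "arm_command", "body": {"series": [[1,[-0.017,0,0.036],0],[1,[-0.017,0,0.036],0],[1,[0,0,0],0],[1,[0,0,0],0],[1,[0,0,0],0]]}}

```text
clock: 20.52
ee_pos: [0.5781, 0.0231, 0.2508]
tool_rot: [0.0, -0.667, 0.745, -0.0]
contact_force: [2.3, -2.9, 2.4]
grip_width: 0.27
grip_force: 64.3
```

```bash
python3 g.py .5780 .0234 .2504 173.65; python3 fit.py | grep -E '^(G|2[0-5])' | cut -c1-40 | sed -n '20,48p'
```

```text
t 20.52 pos [0.5781 0.0231 0.2508] yawY 173.64 tilt [ 0.001 -0.    -1.   ] F [ 2.3 -2.9  2.4] w 0.27 64.3
shift (0.1m): [-0.003  0.002  0.004]
roll units -0.0
shift after roll: [-0.003  0.002  0.004]
223 [ 0.0108 -0.0015 -0.0063] [61 60 58 
224 [ 0.0093 -0.0016 -0.0032] [61 62 61 
225 [ 0.0086 -0.0017 -0.0005] [61 60 61 
226 [ 0.0066 -0.0019  0.0028] [60 62 61 
227 [ 0.0063 -0.002   0.0052] [60 62 60 
228 [ 0.0044 -0.0021  0.0085] [59 60 60 
229 [ 0.0028 -0.0031  0.0118] [60 61 60 
230 [ 0.0017 -0.0023  0.0147] [61 61 60 
231 [ 0.0009 -0.0024  0.0175] [61 61 62 
232 [-0.0002 -0.0025  0.0204] [60 59 60 
233 [-0.0011 -0.0026  0.0232] [63 62 60 
234 [-0.0035 -0.0027  0.0269] [99 89 84 
235 [-0.0064 -0.0028  0.031 ] [153 151 1
236 [-0.0059 -0.0029  0.0333] [158 161 1
237 [-0.0045 -0.003   0.0345] [156 159 1
238 [-0.005  -0.0031  0.0372] [134 134 1
239 [-0.0068 -0.0032  0.0406] [129 132 1
240 [-0.0074 -0.0034  0.0435] [128 128 1
241 [-0.0104 -0.0035  0.0475] [135 133 1
242 [-0.0108 -0.0036  0.0502] [ 97 108 1
243 [-0.0122 -0.0037  0.0536] [99 85 89 
244 [-0.0137 -0.0038  0.057 ] [92 93 92 
245 [-0.0144 -0.0039  0.0597] [103  89  
246 [-0.0176 -0.0041  0.064 ] [134 137 1
247 [-0.018  -0.0042  0.0669] [134 136 1
248 [-0.022  -0.0054  0.0719] [105 110 1
249 [-0.0299 -0.0045  0.0792] [102  86 1
250 [-0.0279 -0.0046  0.0806] [147 145 1
251 [-0.0263 -0.0047  0.0821] [146 145 1
```

{"method": "arm_command", "body": {"series": [[1,[-0.013,0,0.027],0],[1,[-0.013,0,0.027],0],[1,[0,0,0],0],[1,[0,0,0],0],[1,[0,0,0],0]]}}

```text
clock: 21.35
ee_pos: [0.5784, 0.0257, 0.2454]
tool_rot: [-0.0, -0.667, 0.745, -0.0]
contact_force: [0.6, -4.8, 5.4]
grip_width: 0.273
grip_force: 64.8
```

```bash
python3 g.py .5782 .0257 .2454 173.65; python3 fit.py | grep -E '^(G|2[0-5])' | cut -c1-40 | sed -n '22,48p'
```

```text
t 21.35 pos [0.5784 0.0257 0.2454] yawY 173.65 tilt [ 0.    -0.001 -1.   ] F [ 0.6 -4.8  5.4] w 0.273 64.8
shift (0.1m): [-0.     0.002  0.   ]
roll units 0.0
shift after roll: [-0.     0.002  0.   ]
225 [ 0.0104 -0.0019 -0.0054] [61 60 60 
226 [ 0.0094 -0.002  -0.0026] [59 60 61 
227 [ 0.0079 -0.0021  0.0004] [62 61 61 
228 [ 0.007  -0.0022  0.0033] [61 60 61 
229 [ 0.0059 -0.0023  0.0061] [61 61 60 
230 [ 0.0046 -0.0014  0.0092] [61 61 60 
231 [ 0.0034 -0.0025  0.0121] [60 60 59 
232 [ 0.0012 -0.0026  0.0157] [60 60 59 
233 [ 0.0004 -0.0027  0.0186] [61 59 60 
234 [-0.0011 -0.0028  0.0218] [60 60 60 
235 [-0.0021 -0.003   0.0245] [67 64 63 
236 [-0.006  -0.0031  0.0293] [125 110 1
237 [-0.0062 -0.0032  0.0319] [159 161 1
238 [-0.0053 -0.0033  0.0337] [158 160 1
239 [-0.0045 -0.0034  0.0354] [140 144 1
240 [-0.0068 -0.0035  0.0392] [137 138 1
241 [-0.0076 -0.0036  0.0421] [127 129 1
242 [-0.0092 -0.0037  0.0455] [130 128 1
243 [-0.0106 -0.0038  0.0487] [125 126 1
244 [-0.0106 -0.004   0.0512] [86 83 79 
245 [-0.0118 -0.0041  0.0544] [83 78 89 
246 [-0.0144 -0.0042  0.0584] [95 95 96 
247 [-0.0158 -0.0043  0.0617] [128 119 1
248 [-0.0179 -0.0044  0.0656] [140 134 1
249 [-0.0192 -0.0046  0.0687] [126 131 1
250 [-0.0236 -0.0047  0.0743] [132 124 1
251 [-0.0242 -0.0048  0.0769] [146 146 1
```

{"method": "arm_command", "body": {"series": [[1,[-0.006,0,0.012],0],[1,[-0.005,0,0.01],0],[1,[0,0,0],0],[1,[0,0,0],0],[1,[0,0,0],0]]}}

```text
clock: 22.18
ee_pos: [0.5785, 0.0266, 0.2436]
tool_rot: [-0.0, -0.667, 0.745, -0.001]
contact_force: [0.6, -5.7, 6.3]
grip_width: 0.273
grip_force: 65.2
```

```bash
python3 g.py .5783 .0268 .2432 173.65; python3 fit.py | grep -E '^(G|2[0-5])' | cut -c1-40 | sed -n '24,48p'
```

```text
t 22.18 pos [0.5785 0.0266 0.2436] yawY 173.65 tilt [ 0.001 -0.001 -1.   ] F [ 0.6 -5.7  6.3] w 0.273 65.2
shift (0.1m): [-0.002  0.002  0.004]
roll units 0.0
shift after roll: [-0.002  0.002  0.004]
227 [ 0.0089 -0.002  -0.0015] [60 60 60 
228 [ 0.0076 -0.0022  0.0017] [60 61 61 
229 [ 0.0058 -0.0023  0.0047] [60 60 60 
230 [ 0.0056 -0.0024  0.0071] [60 60 60 
231 [ 0.0036 -0.0025  0.0108] [61 60 60 
232 [ 0.0027 -0.0016  0.0135] [61 60 60 
233 [ 0.0012 -0.0037  0.0167] [60 60 60 
234 [-0.     -0.0028  0.0198] [61 60 60 
235 [-0.0012 -0.0029  0.0228] [62 62 60 
236 [-0.0025 -0.003   0.0258] [86 83 83 
237 [-0.0067 -0.0031  0.0308] [152 147 1
238 [-0.0056 -0.0032  0.0323] [158 161 1
239 [-0.0048 -0.0034  0.0343] [155 159 1
240 [-0.0051 -0.0035  0.037 ] [129 130 1
241 [-0.0067 -0.0036  0.0401] [131 133 1
242 [-0.008  -0.0037  0.0434] [128 129 1
243 [-0.0096 -0.0038  0.0468] [133 132 1
244 [-0.0112 -0.0039  0.0503] [103 110 1
245 [-0.0119 -0.004   0.0531] [ 92  94  
246 [-0.0132 -0.0042  0.0563] [93 92 93 
247 [-0.0146 -0.0043  0.0598] [ 95  83  
248 [-0.0166 -0.0044  0.0634] [135 139 1
249 [-0.0184 -0.0045  0.0671] [136 137 1
250 [-0.0225 -0.0046  0.072 ] [118 114 1
251 [-0.0224 -0.0048  0.0745] [146 130 1
```

```bash
python3 - <<'E'
from h import *
s=cam('side'); g=cv2.cvtColor(s['color'],cv2.COLOR_RGB2GRAY)
for r in range(203,212): print(r,g[r,340:360])
E
```

```text
203 [ 78 100 110  96  73  61  55  53  49  48  49  49  48  48  61  87  95  95
  95  96]
204 [165 166 164 165 166 149 122  93  62  49  47  49  48  48  62  86  95  95
  94  96]
205 [165 163 161 162 161 161 161 126  70  48  46  43  47  49  60  87  95  95
  96  96]
206 [162 127  96  95  95  95  94  95  71  48  48  49  48  49  52  81  95  95
  95  94]
207 [95 97 96 96 96 85 70 64 56 49 48 47 48 48 55 83 96 95 94 79]
208 [94 95 95 95 95 86 81 81 64 48 47 48 47 49 55 83 95 94 86 61]
209 [96 96 95 95 95 95 95 95 76 52 46 45 44 45 55 81 79 66 52 42]
210 [95 95 94 96 96 95 95 96 74 47 39 40 38 40 42 42 42 42 43 43]
211 [96 96 95 95 95 96 95 95 82 59 49 46 48 49 47 44 41 41 42 43]
```

{"method": "arm_command", "body": {"series": [[1,[0,0,0],0],[1,[0,0,0],0],[1,[0,0,0],0],[1,[0,0,0],0],[1,[0,0,0],0]]}}

```text
clock: 23.05
ee_pos: [0.5785, 0.0266, 0.2436]
tool_rot: [-0.0, -0.667, 0.745, -0.001]
contact_force: [0.6, -6.7, 7.6]
grip_width: 0.274
grip_force: 65.2
```

```bash
python3 -c "from bench import hand_in; print(hand_in())"
```

```text
the job is handed in; nothing more can be done
None
```

I handed the job in at about 23 s on the clock: the ring and then the cross were brought under the pointer, and the coupler is over the catches, still gripped and pressing the spring collar down an estimated 9 mm (inferred from travel and force, not seen directly), with the bystanders untouched as far as I can tell.

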